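# Change over the can in a bench V-nest

## Task

Change over the part in the V-nest: push the red ejector knob in from behind so that the rod drives the green-banded can out of the V, then set that can down upright in the black tray. Next slide the orange-banded can along the bench, without lifting or tipping it, into the V until it sits centred against both faces, and finally swing the blue hold-down arm over it as far as it goes. Keep both cans upright and leave the other things on the bench where they are.

Things in the scene. Friction and masses are not known exactly. Their poses are not given: they have to be found in the camera images.
- nest: fixed V-nest. Origin on the bench under the axis of a seated can; x level, into the V, towards the ejector; V opens to -x; z up. Two steel faces 60 mm tall, each 45 degrees to x; mouth 96 mm wide at x = -8 mm. No floor: cans slide on the bench. Body behind the V to x = 73 mm, y +-59 mm, 56 mm tall; 10 mm tall feet (x 2 to 62 mm) to y +-96 mm. A 22 mm post at x = 10, y = +80 mm carries the arm
- nest_seat (a point): centre of a can when it is seated against both faces (37.5 mm above the bench, over the origin of the nest); axes as the nest's
- ejector (a joint): travel of the ejector rod in m: 0 at rest, 0.057 fully in (towards the nest's -x); a spring of 55 N/m returns it (3 N at full travel). The 14 mm rod, 32 mm above the bench, runs through a bore at the bottom of the V; at rest its tip is 4 mm clear of a seated can, so full travel drives a can about 53 mm out
- ejector_knob (a point): centre of the back face (the face to push on) of the red knob of the ejector: 36 mm diameter, 14 mm thick, axis level along the nest's x, centre 32 mm above the bench, at x = 142 mm in the nest's frame at rest. It moves with the rod
- hold_arm (a joint): angle of the blue hold-down arm about its upright pivot in rad: 0 parked pointing back and outward, 2.17 (its stop) lying across over the seated can; it grows clockwise seen from above. Stays where it is left (friction about 0.06 N m)
- swing_peg (a point): middle of the upright black peg at the end of the arm: 16 mm diameter, standing from 98 to 138 mm above the bench (this point at 120 mm), 75 mm from the pivot. The underside of the arm is 87 mm above the bench
- swing_pivot (a point): point on the arm's pivot axis, at the height of swing_peg
- can_green_center (a point): centre of the green-banded aluminium can (finished), which starts upright in the V: 56 mm diameter, 75 mm tall with an 18 mm wide, 7 mm high boss on top, about 0.2 kg; this point is 37.5 mm above its underside, z along its axis
- can_orange_center (a point): centre of the orange-banded can (to be loaded), same size and form; it stands upright on the bench to the left of the nest
- out_tray: fixed square black tray, 115 x 115 mm outside, walls 4 mm thick and 14 mm tall, floor 4 mm thick; origin in the middle of its underside on the bench, x and y along its sides
- speaker: round black loudspeaker, 78 mm wide, 45 mm tall; a bystander, leave alone
- bin_nuts: open black bin of small parts, 100 x 68 x 38 mm; a bystander, leave alone
- solvent: white solvent bottle with blue cap, 62 mm diameter, 128 mm tall; a bystander, leave alone
- board: round black circuit board lying flat, 75 mm diameter, 5 mm thick; a bystander, leave alone
- driver: screwdriver with red handle, 148 mm long; a bystander, leave alone
- brush: black brush, 158 mm long; a bystander, leave alone
- can_green: the green-banded can itself; origin at the centre of its underside
- can_orange: the orange-banded can itself; origin at the centre of its underside
Mind the look-alikes: they are no part of the job. What is shaped like the can_green but pink or yellow is not meant.

How it is judged:
By the outcome, as a careful person would: the job done as asked, in the order asked, and still so for the second after the job is handed in, with the robot touching nothing.
It also fails if it takes over 72 s, if anything falls off the work surface, if the arm or the gripper's body presses on something with over 40 N, if the wrist force passes 120 N, or if a joint passes its speed limit or range.

## Robot

A 6-joint arm with a two-finger parallel gripper is mounted at the origin on a cart in front of the work surface, level with it; the furniture and walls round the work are solid. World frame = base frame: x ahead of the robot, y to its left, z up, the work surface at z = 0. Lengths are in m, angles in rad, forces in N, time in s.
With the tool pointing down it reaches from about 0.3 to 0.775 m from the base axis. Payload 14.6 kg.
Tool frame: the origin (TCP) lies where the fingers leave the gripper's body, on its centre line; the fingertips stand 73 mm ahead of it and the grasp point (between the pads) lies 54 mm ahead of it; z points along the fingers, y is the direction in which the jaws open and shut (so a half turn about z gives the same grasp; the last joint's range is limited). The gripper opens to 85 mm and grips with 20 to 120 N. Pads are 22 mm wide; open, the fingers measure 114 mm over their backs; the gripper's body (76 mm by 85 mm) begins 54 mm behind the grasp point. The pads swing forward as they close: fully open they stand 13 mm farther back than shut.
Start: joints at [-1.3, 0.3, 1.521, -0, 1.321, -0.067], TCP at [0.182, -0.519, 0.304] pointing down, gripper open.
Joint ranges: [-3.03, 3.03], [-0.79, 2.21], [0.23, 2.52], [-1.04, 4.18], [0, 3.07], [-2.55, 2.55]. Speed limits (rad/s): [2.22, 2.22, 2.57, 3.14, 3.14, 3.14].

## Interface

Orientations are given as a unit quaternion [w, x, y, z].
In Python, from rig import get_obs, get_image, hand_in gives the robot as it stands.
- The arm moves only by the tool move_arm, never from a script. Its argument "commands" is a list of rows, each a list of 7 numbers: the finger opening in m, from 0 to 0.0854, then the shift along the tool's x, y, z in m, then the turn, a rotation vector about the tool's x, y, z in rad. In form: [[claw, x, y, z, wx, wy, wz], ...]. A call has 1 to 5 rows; each row is the pose to reach, as a shift and turn from the pose commanded when the call began, along the tool's axes at that moment; what a row does not reach only later rows make up. A row lasts 1/10 s, in which the tool goes at most 50 mm and 8.59 degrees, less where a joint would pass 70% of its speed; a pose out of reach is approached as far as the arm can. A call with a gripper value outside its range is refused whole. The fingers move at their own pace and stop on an object; "grip_force" is the grip in N (left out, the last holds). Time passes only in rows, so rows that repeat a pose let the fingers close. It gives the time, the measured TCP pose, the force and the opening at its end, in the units of the state.
- get_obs(): the state, without advancing time (a new reading comes with each control period).
- get_image(name): name is "side" or "top" or "wrist"; returns a dict with "color" (384x512x3 uint8, red, green, blue), "vfov" (degrees; the focal length in pixels is half the picture's height over the tangent of half this angle, whatever the lens; pixels are square), "cx", "cy" (the principal point, pixels), "D" ([k1, k2, p1, p2, k3] as OpenCV has them; the pictures are not rectified), "R" (3x3) and "t" (3): a world point X has camera coordinates R X + t; the wrist camera has in their place "T_tool_cam" (4x4, takes a point from camera to tool coordinates, whose origin is the TCP and whose axes are the flange's). Camera axes: x right, y down, z forward; pixel columns grow to the right and rows downward; lengths in m; the calibration is good to about 2 mm. A picture is of the moment at which its call begins: read the wrist's pose just before it. There is no depth.
- hand_in(): hands the job in, once; it reports no verdict.
The state is a dict: "time": time; "q": joint angles; "dq": joint speeds; "effort": joint torques, N m; "eef_pos": TCP position; "orientation": TCP orientation; "contact_force": force on the tool from outside, world axes, zero at the start; "ft_torque": the same for the moment, N m; "finger_gap": finger opening in m.
Only numpy, scipy, OpenCV 4.12 (cv2) and the standard library are available. Lean on these libraries where they do the work, as an engineer would, in place of code of your own. Each camera call takes 0.05 s, during which the arm holds its last target.

## Working session

There is one attempt and no reset: what is moved stays moved. The work goes in short steps, Python scripts to look and compute and a tool call to move; the robot and the scene stay as the last step left them, time stands still between calls to the robot, and variables do not carry over. Pictures are saved under pics/ and viewed, and the job is handed in when it is done.

Besides the shell and the picture viewer there is one more tool, called by a JSON object that holds its "fn" and its "kwargs". move_arm: Moves the arm, as the interface text tells. Its arguments: {"type":"object","properties":{"commands":{"type":"array"},"grip_force":{"type":"number"}},"required":["commands"]}

```bash
mkdir -p pics; ls
cat > h.py <<'E'
import numpy as np, cv2, pickle
from rig import get_obs, get_image
def snap(n,tag):
    o=get_obs(); im=get_image(n); cv2.imwrite(f'pics/{tag}.png',im['color'][:,:,::-1])
    pickle.dump((o,im),open(f'pics/{tag}.pkl','wb')); return o,im
def load(tag): return pickle.load(open(f'pics/{tag}.pkl','rb'))
def K(im):
    f=im['color'].shape[0]/2/np.tan(np.radians(im['vfov'])/2)
    return np.array([[f,0,im['cx']],[0,f,im['cy']],[0,0,1]])
def pose(o,im):
    if 'R' in im: return np.array(im['R']),np.array(im['t'])
    w,x,y,z=o['orientation']
    from scipy.spatial.transform import Rotation as Ro
    T=np.eye(4);T[:3,:3]=Ro.from_quat([x,y,z,w]).as_matrix();T[:3,3]=o['eef_pos']
    C=np.linalg.inv(T@np.array(im['T_tool_cam'])); return C[:3,:3],C[:3,3]
def back(tag,uv,z):
    o,im=load(tag);R,t=pose(o,im)
    p=cv2.undistortPoints(np.array(uv,float).reshape(-1,1,2),K(im),np.array(im['D'],float)).reshape(-1,2)
    d=np.c_[p,np.ones(len(p))]@R; c=-R.T@t
    return c+d*((z-c[2])/d[:,2])[:,None]
def proj(tag,X):
    o,im=load(tag);R,t=pose(o,im)
    return cv2.projectPoints(np.array(X,float).reshape(-1,1,3),cv2.Rodrigues(R)[0],t,K(im),np.array(im['D'],float))[0].reshape(-1,2)
E
python3 - <<'E'
from h import *
for n in ['side','top','wrist']:
    o,im=snap(n,n+'0'); R,t=pose(o,im); print(n,im['vfov'],-R.T@t,im['D'])
print(o)
E
```

```text
pics
side 43.151181111086935 [-0.03989987 -1.43841893  0.78840511] [-0.04117877  0.          0.          0.          0.        ]
top 44.066576650279075 [ 0.3804707  -0.02115276  1.64056119] [-0.11532735  0.          0.          0.          0.        ]
wrist 69.02219924904551 [ 0.25591982 -0.49294547  0.37419148] [-0.06437943  0.          0.          0.          0.        ]
{'time': 0.1, 'q': array([-1.29958718e+00,  3.00416593e-01,  1.52151475e+00, -1.43237887e-05,
        1.32071716e+00, -6.65850392e-02]), 'dq': array([ 1.32640602e-05, -1.97225594e-03, -2.54382798e-03, -6.35319648e-04,
        5.37336191e-04, -8.62198643e-05]), 'effort': array([-4.19659027e-04, -5.44377136e+01, -3.62369299e+01, -1.33997751e-04,
        3.05066984e-03,  1.14064193e-05]), 'eef_pos': array([ 0.18224007, -0.51878661,  0.30337924]), 'orientation': array([-5.24454038e-04,  9.85770324e-01,  1.68096968e-01, -6.08206284e-05]), 'contact_force': array([-0.42728334,  0.24181485, -0.4152659 ]), 'ft_torque': array([ 0.03199051,  0.02169651, -0.00274433]), 'finger_gap': 0.08524970513886032}
```

View pics/top0.png

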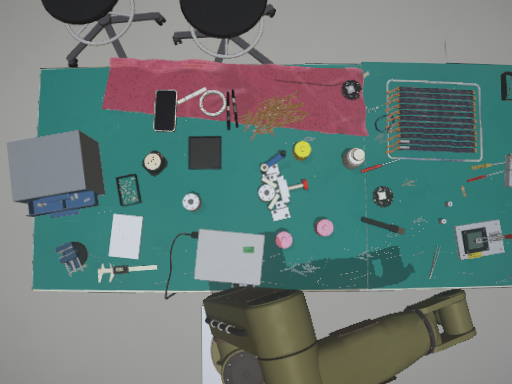

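View pics/side0.png

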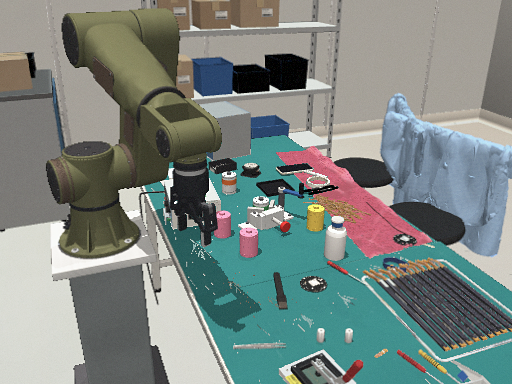

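View pics/wrist0.png

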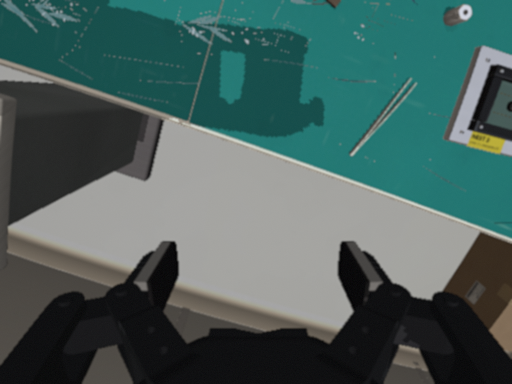

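The top view shows the nest at about (277,190), the red knob at (305,185), the blue arm at (272,160), the tray at (205,153) and the orange can at about (191,201). The pink cans at (284,240) and (325,228) and the yellow one at (302,149) are look-alikes. I'll enlarge this area to check.

Run:
```python
from h import *
a=cv2.imread('pics/top0.png')[120:260,165:365]; cv2.imwrite('pics/top0c.png',cv2.resize(a,None,fx=4,fy=4,interpolation=cv2.INTER_CUBIC))
a=cv2.imread('pics/side0.png')[150:270,190:360]; cv2.imwrite('pics/side0c.png',cv2.resize(a,None,fx=4.7,fy=4.7,interpolation=cv2.INTER_CUBIC))
```

```text
(no output)
```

View pics/top0c.png

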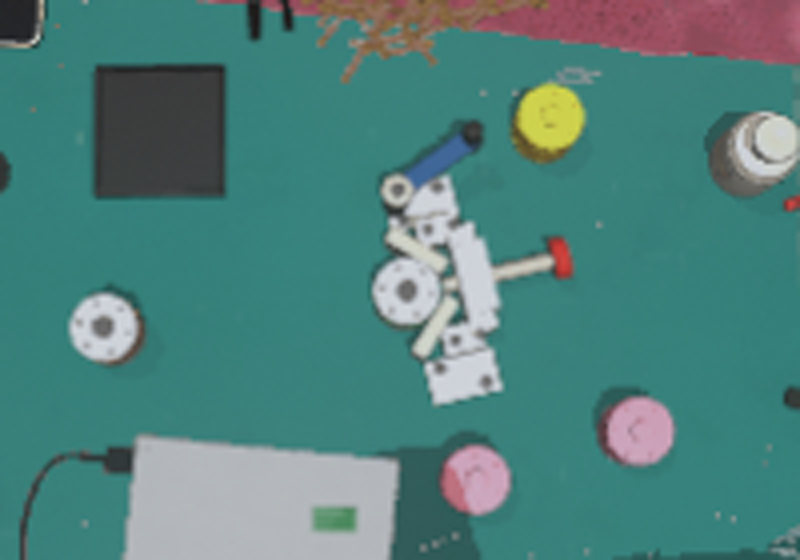

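View pics/side0c.png

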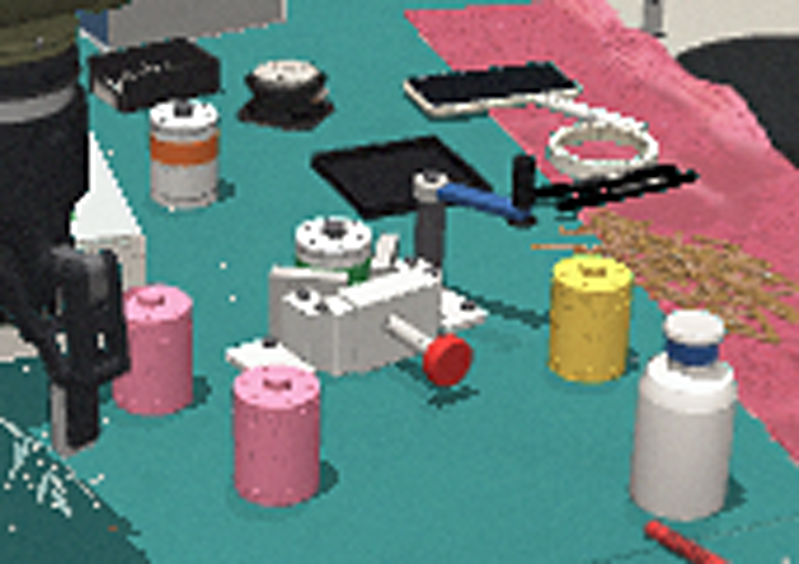

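The crop shows the green can boss at crop (407,291), the orange can at (102,327), and the knob at (560,257). The pivot is at (397,190), the peg at (471,133) and the tray at corners (95,66)-(225,197). The side view confirms the green and orange bands. The pink and yellow cans are solid-coloured look-alikes.

Run:
```python
from h import *
def c(u,v): return [(u+.5)/4+165-.5,(v+.5)/4+120-.5]
def b(n,u,v,z):
    p=back('top0',[c(u,v)],z)[0]; print(n,p.round(4)); return p
g=b('green',407,291,.082); g2=b('greenrim',406,292,.075);o=b('orange',103,327,.082); o2=b('orim',106,328,.075)
pv=b('pivot',397,190,.105); pg=b('peg',471,131,.138); k=b('knobtop',561,241,.05);
k2=b('knob ctr mid',561,258,.04)
for q in [(95,66),(225,66),(225,197),(95,197)]: b('tray',*q,.014)
b('yellow',550,118,.075);b('pinkR',639,431,.075);b('pinkL',477,480,.075)
b('box tl',137,437,.05);b('box tr',398,462,.05)
b('bodyTR',480,225,.056);b('bodyBR',497,325,.056)
b('footN',425,365,.01);b('footS',433,405,.01);b('footS',502,390,.01);b('foot',493,348,.01)
d=np.array(k2-g); print(np.degrees(np.arctan2(d[1],d[0])), np.linalg.norm(d[:2]))
d=pv-g; print(np.degrees(np.arctan2(d[1],d[0])), np.linalg.norm(d[:2]), 'exp ang offs',np.degrees(np.arctan2(80,10)),np.hypot(80,10))
print(np.linalg.norm((pg-pv)[:2]))
```

```text
green [ 0.5305 -0.0681  0.082 ]
greenrim [ 0.5304 -0.0675  0.075 ]
orange [0.5027 0.183  0.082 ]
orim [0.5024 0.1814 0.075 ]
pivot [ 0.6113 -0.0602  0.105 ]
peg [ 0.6538 -0.1193  0.138 ]
knobtop [ 0.5751 -0.1998  0.05  ]
knob ctr mid [ 0.5617 -0.2007  0.04  ]
tray [0.7369 0.2002 0.014 ]
tray [0.7356 0.0864 0.014 ]
tray [0.6201 0.0865 0.014 ]
tray [0.6212 0.1994 0.014 ]
yellow [ 0.6759 -0.1898  0.075 ]
pinkR [ 0.4135 -0.2588  0.075 ]
pinkL [ 0.3746 -0.1243  0.075 ]
box tl [0.4126 0.1583 0.05  ]
box tr [ 0.3901 -0.0601  0.05  ]
bodyTR [ 0.5884 -0.131   0.056 ]
bodyBR [ 0.5038 -0.1441  0.056 ]
footN [ 0.4734 -0.0851  0.01  ]
footS [ 0.4389 -0.0916  0.01  ]
footS [ 0.4513 -0.1511  0.01  ]
foot [ 0.4876 -0.1439  0.01  ]
-76.75915376140472 0.13615035380172136
5.630509944695987 0.081174029102294 exp ang offs 82.8749836510982 80.62257748298549
0.0727711923818447
```

```bash
cat >> h.py <<'E'
from scipy.spatial.transform import Rotation as Ro
N=dict(o=np.array([0.5305,-0.068]),yaw=np.radians(-77))
def n2w(x,y):
    c,s=np.cos(N['yaw']),np.sin(N['yaw']); return N['o']+np.array([c*x-s*y,s*x+c*y])
def w2n(p):
    c,s=np.cos(N['yaw']),np.sin(N['yaw']); d=np.array(p)[:2]-N['o']; return np.array([c*d[0]+s*d[1],-s*d[0]+c*d[1]])
def down(a): # tool x at world angle a, z down
    c,s=np.cos(a),np.sin(a); return np.array([[c,s,0],[s,-c,0],[0,0,-1.]])
def go(xy,z,deg):
    o=get_obs(); w,x,y,zz=o['orientation']; R=Ro.from_quat([x,y,zz,w]).as_matrix()
    d=R.T@(np.array([*xy,z])-o['eef_pos']); r=Ro.from_matrix(R.T@down(np.radians(deg))).as_rotvec()
    print('t',round(o['time'],2),'pos',o['eef_pos'].round(4),'F',o['contact_force'].round(2),'gap',round(o['finger_gap'],4),'nest',w2n(o['eef_pos']).round(4)); print('shift',d.round(4),'turn',r.round(3))
E
python3 - <<'E'
from h import *
print(back('top0',[[(735)/4+165,(165)/4+120]],0.02), n2w(.142,0),n2w(.175,0))
go(n2w(.175,0),.25,103)
E
```

```text
[[ 0.64282189 -0.35740101  0.02      ]] [ 0.56244305 -0.20636055] [ 0.56986643 -0.23851476]
t 0.15 pos [ 0.1822 -0.5188  0.3035] F [-0.26  0.42 -0.35] gap 0.0854 nest [ 0.3609 -0.4407]
shift [ 0.4586 -0.1359  0.0536] turn [-1.00e-03 -1.00e-03 -1.46e+00]
```

{"fn": "move_arm", "kwargs": {"commands": [[0, 0.459, -0.136, 0.053, 0, 0, -1.46], [0, 0.459, -0.136, 0.053, 0, 0, -1.46], [0, 0.459, -0.136, 0.053, 0, 0, -1.46], [0, 0.459, -0.136, 0.053, 0, 0, -1.46], [0, 0.459, -0.136, 0.053, 0, 0, -1.46]]}}

```text
time: 0.65
eef_pos: [0.385, -0.3719, 0.2761]
orientation: [-0.0, 0.854, 0.52, -0.0]
contact_force: [1.1, -1.1, -0.0]
finger_gap: 0.0123
```

Run:
```python
from h import *
go(n2w(.175,0),.25,103)
```

```text
t 0.65 pos [ 0.385  -0.3719  0.2761] F [ 1.14 -1.11 -0.01] gap 0.0123 nest [ 0.2633 -0.2102]
shift [0.2033 0.103  0.0261] turn [-0.    -0.    -0.704]
```

{"fn": "move_arm", "kwargs": {"commands": [[0, 0.203, 0.103, 0.026, 0, 0, -0.7], [0, 0.203, 0.103, 0.026, 0, 0, -0.7], [0, 0.203, 0.103, 0.026, 0, 0, -0.7], [0, 0.203, 0.103, 0.026, 0, 0, -0.7], [0, 0.203, 0.103, 0.026, 0, 0, -0.7]]}}

```text
time: 1.15
eef_pos: [0.5713, -0.2388, 0.2494]
orientation: [-0.0, 0.623, 0.782, 0.0]
contact_force: [-1.1, -0.9, 0.5]
finger_gap: 0.0001
```

Run:
```python
from h import *
go(n2w(.175,0),.25,103)
snap('wrist','w1'); 
a=cv2.imread('pics/w1.png');cv2.imwrite('pics/w1b.png',cv2.resize(a,None,fx=1.5,fy=1.5))
```

```text
t 1.15 pos [ 0.5713 -0.2388  0.2494] F [-1.14 -0.95  0.5 ] gap 0.0001 nest [0.1756 0.0013]
shift [ 0.0006 -0.0013 -0.0006] turn [-0.001 -0.001 -0.002]
```

View pics/w1b.png

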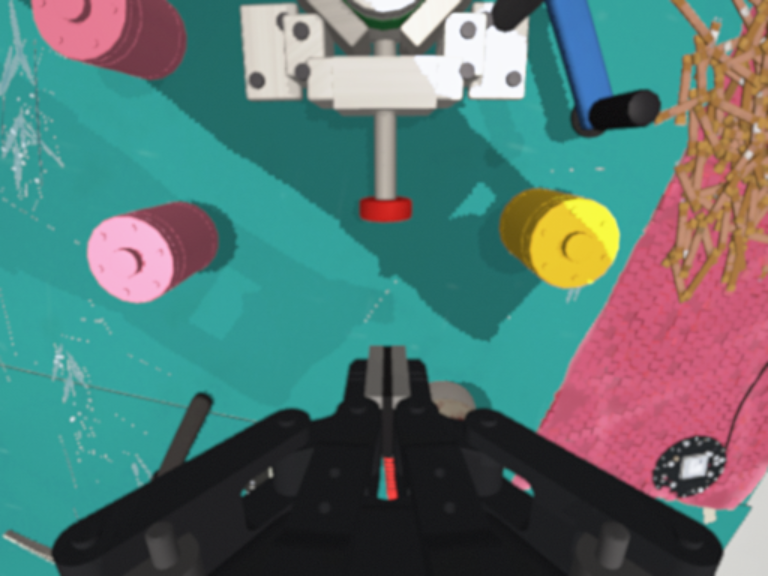

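The wrist view shows the nest axis vertical, with the knob at (386,208), the rod at (385,150) and the foot edges at x=242 and 527. I'll compute positions from these.

Run:
```python
from h import *
def b(n,u,v,z):
    p=back('w1',[[(u+.5)/1.5-.5,(v+.5)/1.5-.5]],z)[0]; print(n,p.round(4),'nest',w2n(p).round(4))
b('knob back top',386,220,.036);b('knobL',360,210,.032);b('knobR',412,210,.032)
b('rod far',385,45,.039);b('rod near',385,190,.039)
b('footL back',247,99,.01);b('footR back',525,97,.01);b('bodyL',334,107,.056);b('bodyR',436,107,.056)
b('peg top',637,107,.138);b('peg base',590,122,.098)
b('yellow top',577,248,.075+.007);b('pink top',130,262,.082)
print(proj('w1',[[*n2w(.142,0),.032],[*n2w(.142,0),.05],[*n2w(.142,.018),.032]])*1.5)
```

```text
knob back top [ 0.5624 -0.2064  0.036 ] nest [ 0.1421 -0.    ]
knobL [ 0.5436 -0.2043  0.032 ] nest [ 0.1358 -0.0179]
knobR [ 0.5784 -0.1964  0.032 ] nest [0.1358 0.0178]
rod far [ 0.5379 -0.1017  0.039 ] nest [ 0.0345 -0.0004]
rod near [ 0.5572 -0.1867  0.039 ] nest [ 0.1217 -0.0007]
footL back [ 0.4504 -0.1493  0.01  ] nest [ 0.0612 -0.0963]
footR back [ 0.6379 -0.1051  0.01  ] nest [0.0603 0.0963]
bodyL [ 0.5169 -0.1447  0.056 ] nest [ 0.0717 -0.0305]
bodyR [ 0.5755 -0.1313  0.056 ] nest [0.0718 0.0296]
peg top [ 0.6501 -0.1205  0.138 ] nest [0.0781 0.1047]
peg base [ 0.65   -0.1244  0.098 ] nest [0.0818 0.1037]
yellow top [ 0.6741 -0.1898  0.082 ] nest [0.151  0.1126]
pink top [ 0.4159 -0.2575  0.082 ] nest [ 0.1589 -0.1543]
[[385.83455298 218.74356301]
 [385.77419857 223.07701398]
 [411.94688363 218.71401218]]
```

{"fn": "move_arm", "kwargs": {"commands": [[0, 0, -0.001, 0.05, 0, 0, 0], [0, 0, -0.001, 0.1, 0, 0, 0], [0, 0, -0.001, 0.14, 0, 0, 0], [0, 0, -0.001, 0.155, 0, 0, 0], [0, 0.005, -0.001, 0.155, 0, 0, 0]]}}

```text
time: 1.7
eef_pos: [0.5665, -0.2368, 0.0938]
orientation: [-0.002, 0.627, 0.779, -0.0]
contact_force: [0.7, -0.1, 1.2]
finger_gap: -0.0
```

Run:
```python
from h import *
go(n2w(.096,0),.095,103)
```

```text
t 1.7 pos [ 0.5665 -0.2368  0.0938] F [ 0.73 -0.07  1.16] gap -0.0 nest [ 0.1725 -0.0029]
shift [ 0.0766  0.0021 -0.001 ] turn [-0.003 -0.002 -0.011]
```

Now I'll push slowly, in two calls.

{"fn": "move_arm", "kwargs": {"commands": [[0, 0.012, 0.001, 0, 0, 0, 0], [0, 0.02, 0.001, 0, 0, 0, 0], [0, 0.028, 0.001, 0, 0, 0, 0], [0, 0.036, 0.001, 0, 0, 0, 0], [0, 0.044, 0.001, 0, 0, 0, 0]]}}

```text
time: 2.2
eef_pos: [0.5588, -0.1931, 0.0963]
orientation: [0.001, 0.626, 0.78, 0.0]
contact_force: [0.6, -2.0, 2.0]
finger_gap: 0.0001
```

Run:
```python
from h import *
go(n2w(.096,0),.095,103)
```

```text
t 2.2 pos [ 0.5588 -0.1931  0.0963] F [ 0.58 -1.99  1.98] gap 0.0001 nest [ 0.1282 -0.0006]
shift [0.0323 0.0003 0.0012] turn [ 0.001  0.001 -0.01 ]
```

{"fn": "move_arm", "kwargs": {"commands": [[0, 0.008, 0, 0.001, 0, 0, 0], [0, 0.016, 0, 0.001, 0, 0, 0], [0, 0.024, 0, 0.001, 0, 0, 0], [0, 0.03, 0, 0.001, 0, 0, 0], [0, 0.032, 0, 0.001, 0, 0, 0]]}}

```text
time: 2.7
eef_pos: [0.5515, -0.1618, 0.0944]
orientation: [-0.0, 0.626, 0.78, -0.0]
contact_force: [-0.8, -4.2, 2.5]
finger_gap: -0.0001
```

Run:
```python
from h import *
go(n2w(.096,0),.095,103)
snap('top','t2');snap('wrist','w2')
a=cv2.imread('pics/t2.png')[120:260,165:365]; cv2.imwrite('pics/t2c.png',cv2.resize(a,None,fx=4,fy=4,interpolation=cv2.INTER_CUBIC))
```

```text
t 2.7 pos [ 0.5515 -0.1618  0.0944] F [-0.84 -4.2   2.54] gap -0.0001 nest [ 0.0961 -0.0006]
shift [ 0.0001  0.0006 -0.0006] turn [-0.    -0.    -0.009]
```

View pics/t2c.png

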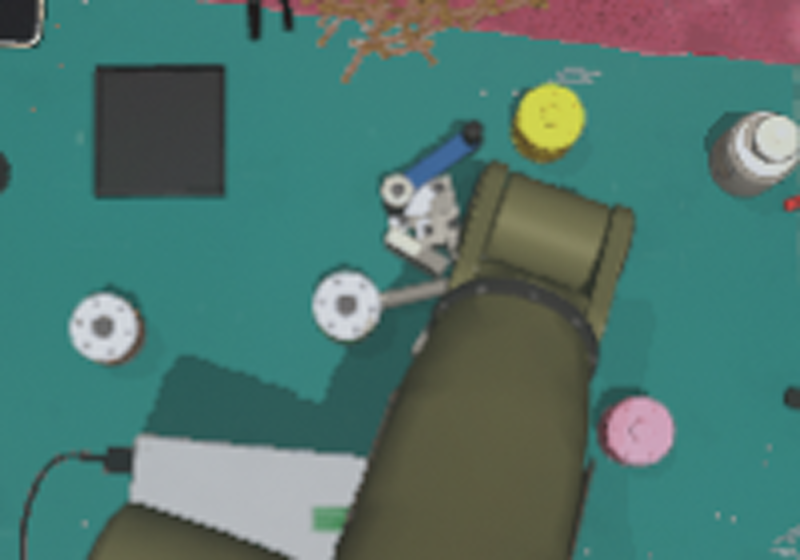

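View pics/w2.png

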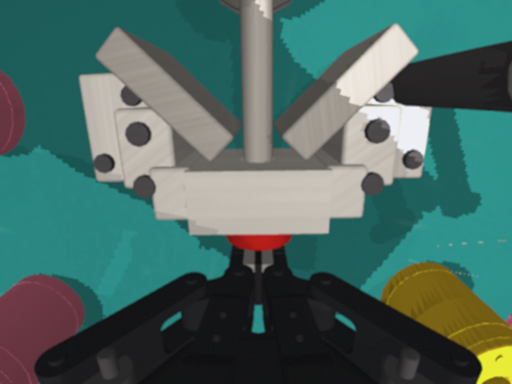

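The can is driven out: its boss is now at crop (346,305), and the rod reaches it. I'll check the travel.

Run:
```python
from h import *
p=back('t2',[[(346.5)/4+164.5,(305.5)/4+119.5]],.082)[0]; print(p,w2n(p))
p=back('top0',[[(407.5)/4+164.5,(291.5)/4+119.5]],.082)[0]; print(p,w2n(p))
```

```text
[ 0.51935347 -0.01770274  0.082     ] [-0.05151557  0.00045358]
[ 0.53054833 -0.06812754  0.082     ] [1.35141178e-04 1.83979676e-05]
```

{"fn": "move_arm", "kwargs": {"commands": [[0, 0.001, 0, 0, 0, 0, 0], [0, 0.002, 0, 0, 0, 0, 0], [0, 0.002, 0, 0, 0, 0, 0]]}}

```text
time: 3.1
eef_pos: [0.5513, -0.1608, 0.0943]
orientation: [0.0, 0.626, 0.779, -0.0]
contact_force: [0.2, -6.9, -0.2]
finger_gap: -0.0002
```

Run:
```python
from h import *
go(n2w(.096,0),.095,103)
```

```text
t 3.1 pos [ 0.5513 -0.1608  0.0943] F [ 0.18 -6.9  -0.21] gap -0.0002 nest [ 0.0951 -0.0006]
shift [-0.0009  0.0006 -0.0007] turn [ 0.     0.001 -0.01 ]
```

The rod is at its stop. I'll retract, go up and over, and open the gripper.

{"fn": "move_arm", "kwargs": {"commands": [[0, -0.03, 0, 0, 0, 0, 0], [0, -0.065, 0, 0, 0, 0, 0], [0, -0.085, 0, -0.01, 0, 0, 0], [0.03, -0.085, 0, -0.06, 0, 0, -0.01], [0.085, -0.085, 0, -0.11, 0, 0, -0.01]]}}

```text
time: 3.6
eef_pos: [0.5689, -0.2435, 0.204]
orientation: [-0.002, 0.623, 0.782, -0.0]
contact_force: [0.5, 0.6, 0.1]
finger_gap: 0.0283
```

Run:
```python
from h import *
go(n2w(-.053,0.0003),.21,103)
```

```text
t 3.6 pos [ 0.5689 -0.2435  0.204 ] F [0.45 0.65 0.11] gap 0.0283 nest [ 0.1797 -0.002 ]
shift [ 0.2327  0.0022 -0.0052] turn [-0.003 -0.003 -0.001]
```

{"fn": "move_arm", "kwargs": {"commands": [[0.085, 0.05, 0.001, -0.01, 0, 0, 0], [0.085, 0.1, 0.001, -0.01, 0, 0, 0], [0.085, 0.15, 0.001, -0.01, 0, 0, 0], [0.085, 0.2, 0.001, -0.01, 0, 0, 0], [0.085, 0.233, 0.001, -0.01, 0, 0, 0]]}}

```text
time: 4.1
eef_pos: [0.5169, -0.0133, 0.2141]
orientation: [-0.001, 0.622, 0.783, 0.0]
contact_force: [0.7, -0.3, -0.1]
finger_gap: 0.085
```

Run:
```python
from h import *
snap('wrist','w3'); snap('top','t3')
go(n2w(-.053,0.0003),.104,103)
a=cv2.imread('pics/w3.png');cv2.imwrite('pics/w3b.png',cv2.resize(a,None,fx=1.5,fy=1.5))
a=cv2.imread('pics/t3.png')[120:260,165:365]; cv2.imwrite('pics/t3c.png',cv2.resize(a,None,fx=4,fy=4,interpolation=cv2.INTER_CUBIC))
```

```text
t 4.2 pos [ 0.5171 -0.0126  0.2142] F [ 0.48  0.3  -0.92] gap 0.0852 nest [-0.057  -0.0006]
shift [-0.0042  0.001   0.1102] turn [-0.001 -0.001  0.004]
```

View pics/w3b.png

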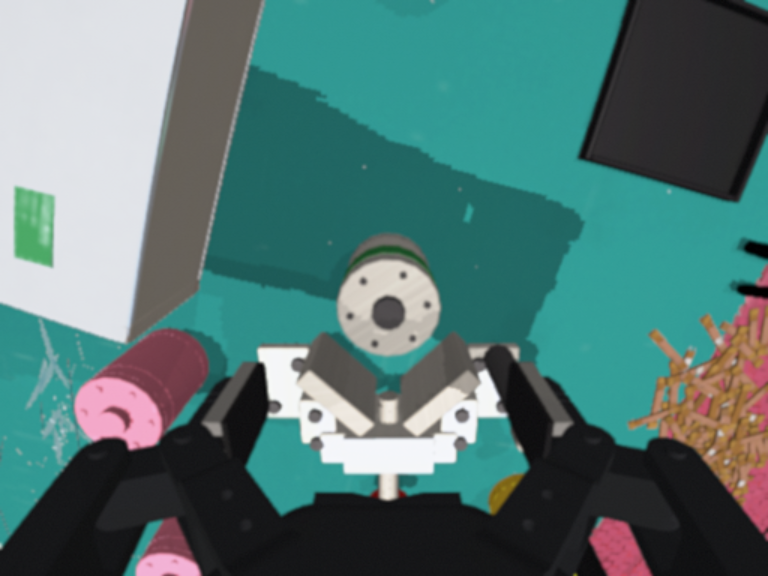

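View pics/t3c.png

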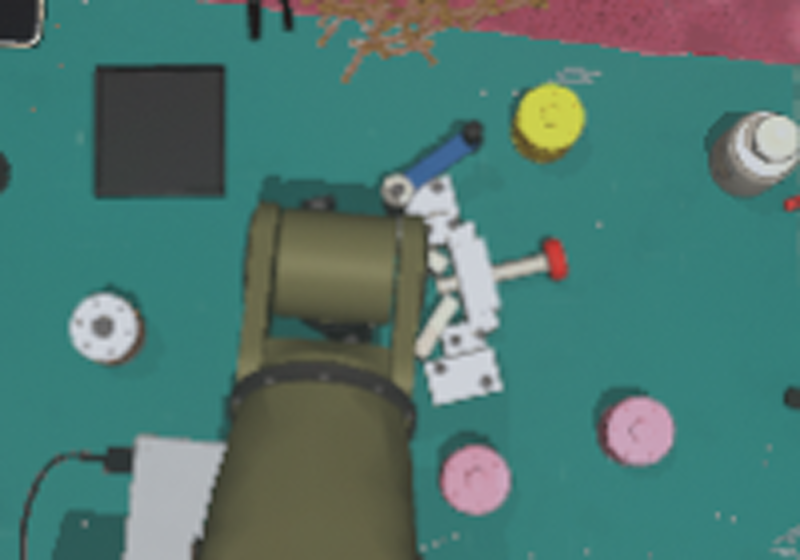

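The can's boss is at (388,312), and the knob is back at rest. I'll measure the can.

Run:
```python
from h import *
for u,v,z in [(388,312,.082),(388.5,307.5,.075)]:
    p=back('w3',[[(u+.5)/1.5-.5,(v+.5)/1.5-.5]],z)[0]; print(p,w2n(p))
```

```text
[ 0.51698879 -0.01469448  0.082     ] [-0.05497866 -0.00117379]
[ 0.51730177 -0.014799    0.075     ] [-0.05480642 -0.00089234]
```

{"fn": "move_arm", "kwargs": {"commands": [[0.085, -0.003, 0, 0.04, 0, 0, 0], [0.085, -0.003, 0, 0.08, 0, 0, 0], [0.085, -0.003, 0, 0.105, 0, 0, 0], [0.085, -0.003, 0, 0.11, 0, 0, 0], [0.06, -0.003, 0, 0.11, 0, 0, 0]], "grip_force": 30}}

```text
time: 4.7
eef_pos: [0.5188, -0.0193, 0.1041]
orientation: [-0.001, 0.623, 0.783, -0.0]
contact_force: [1.3, -0.5, -0.3]
finger_gap: 0.0728
```

{"fn": "move_arm", "kwargs": {"commands": [[0.045, 0, 0, 0, 0, 0, 0], [0.045, 0, 0, 0, 0, 0, 0], [0.045, 0, 0, 0, 0, 0, 0], [0.045, 0, 0, 0, 0, 0, 0]]}}

```text
time: 5.1
eef_pos: [0.5195, -0.0192, 0.1059]
orientation: [0.001, 0.622, 0.783, 0.001]
contact_force: [-1.0, -0.8, 8.2]
finger_gap: 0.0554
```

Run:
```python
from h import *
snap('side','s4')
go([.6785,.143],.18,103)
a=cv2.imread('pics/s4.png')[120:280,150:360]; cv2.imwrite('pics/s4c.png',cv2.resize(a,None,fx=3.7,fy=3.7,interpolation=cv2.INTER_CUBIC))
```

```text
t 5.15 pos [ 0.5195 -0.0192  0.1059] F [-0.88 -1.6   7.21] gap 0.0551 nest [-0.05    0.0003]
shift [ 0.1222  0.1916 -0.0737] turn [0.003 0.001 0.   ]
```

View pics/s4c.png

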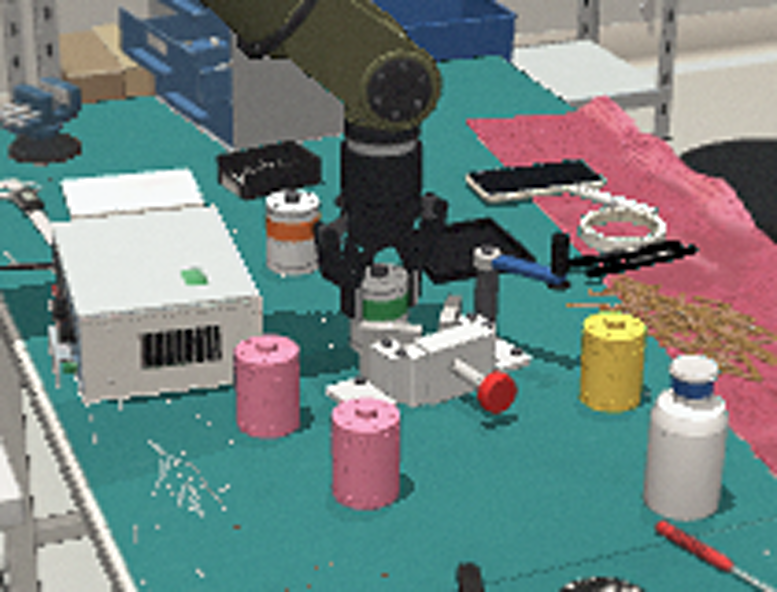

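{"fn": "move_arm", "kwargs": {"commands": [[0.045, 0, 0, -0.03, 0, 0, 0], [0.045, 0.02, 0, -0.07, 0, 0, 0], [0.045, 0.06, 0.02, -0.085, 0, 0, 0], [0.045, 0.08, 0.06, -0.085, 0, 0, 0], [0.045, 0.1, 0.1, -0.085, 0, 0, 0]]}}

```text
time: 5.65
eef_pos: [0.5946, 0.1025, 0.1912]
orientation: [0.001, 0.622, 0.783, 0.001]
contact_force: [-0.1, -0.4, -1.1]
finger_gap: 0.0551
```

Run:
```python
from h import *
go([.679,.141],.19,103)
```

```text
t 5.65 pos [0.5946 0.1025 0.1912] F [-0.11 -0.36 -1.06] gap 0.0551 nest [-0.1517  0.1008]
shift [0.0185 0.0909 0.0014] turn [0.003 0.    0.   ]
```

{"fn": "move_arm", "kwargs": {"commands": [[0.045, 0.012, 0.045, 0, 0, 0, 0], [0.045, 0.019, 0.091, 0, 0, 0, 0], [0.045, 0.019, 0.091, 0.03, 0, 0, 0], [0.045, 0.019, 0.091, 0.06, 0, 0, 0], [0.045, 0.019, 0.091, 0.07, 0, 0, 0]]}}

```text
time: 6.15
eef_pos: [0.6769, 0.1398, 0.116]
orientation: [-0.002, 0.622, 0.783, -0.002]
contact_force: [-0.5, 0.3, -2.0]
finger_gap: 0.0551
```

Run:
```python
from h import *
snap('wrist','w5'); snap('top','t5')
go([.679,.141],.11,103)
a=cv2.imread('pics/w5.png');cv2.imwrite('pics/w5b.png',cv2.resize(a,None,fx=1.5,fy=1.5))
```

```text
t 6.25 pos [0.6775 0.1398 0.1184] F [ 1.17 -0.33 -1.17] gap 0.0552 nest [-0.1694  0.19  ]
shift [0.0009 0.0017 0.0084] turn [-0.003 -0.     0.   ]
```

View pics/w5b.png

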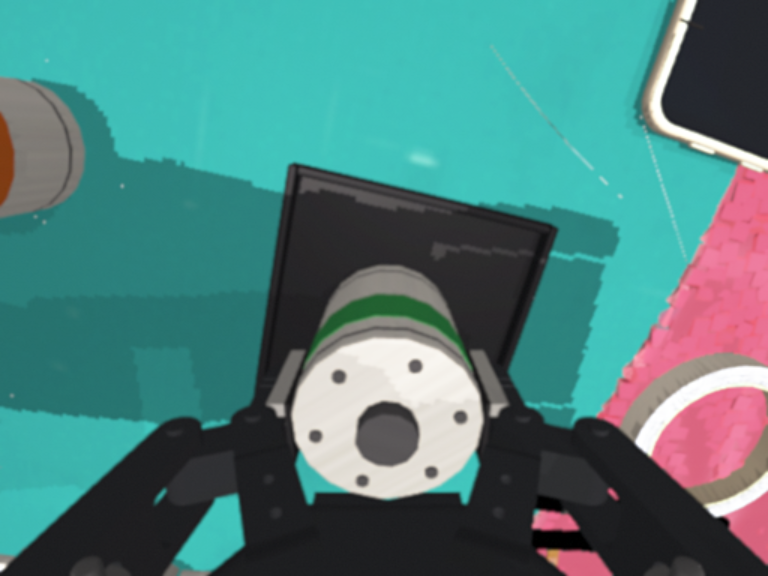

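The can hangs upright over the tray. I'll lower it the last 8 mm and release.

{"fn": "move_arm", "kwargs": {"commands": [[0.045, 0, 0.001, 0.004, 0, 0, 0], [0.045, 0, 0.001, 0.007, 0, 0, 0], [0.045, 0, 0.001, 0.0085, 0, 0, 0], [0.045, 0, 0.001, 0.0085, 0, 0, 0]]}}

```text
time: 6.65
eef_pos: [0.6792, 0.1401, 0.1113]
orientation: [0.0, 0.622, 0.783, 0.0]
contact_force: [0.0, 0.5, -1.9]
finger_gap: 0.0555
```

{"fn": "move_arm", "kwargs": {"commands": [[0.045, 0, 0, 0.001, 0, 0, 0], [0.045, 0, 0, 0.0015, 0, 0, 0], [0.045, 0, 0, 0.002, 0, 0, 0]]}}

```text
time: 6.95
eef_pos: [0.6792, 0.1402, 0.1099]
orientation: [0.0, 0.622, 0.783, 0.0]
contact_force: [-6.8, -1.7, 10.7]
finger_gap: 0.0556
```

{"fn": "move_arm", "kwargs": {"commands": [[0.058, 0, 0, -0.0005, 0, 0, 0], [0.066, 0, 0, -0.0005, 0, 0, 0], [0.085, 0, 0, -0.0005, 0, 0, 0], [0.085, 0, 0, -0.0005, 0, 0, 0], [0.085, 0, 0, -0.02, 0, 0, 0]]}}

```text
time: 7.45
eef_pos: [0.6781, 0.1399, 0.1263]
orientation: [-0.002, 0.622, 0.783, -0.002]
contact_force: [-0.3, 0.0, -0.1]
finger_gap: 0.0848
```

{"fn": "move_arm", "kwargs": {"commands": [[0.085, 0, 0, -0.03, 0, 0, 0], [0.085, 0, 0, -0.08, 0, 0, 0], [0.085, 0, -0.03, -0.1, 0, 0, 0], [0.085, 0, -0.08, -0.1, 0, 0, 0], [0.085, 0, -0.12, -0.1, 0, 0, 0]]}}

```text
time: 7.95
eef_pos: [0.5602, 0.1127, 0.2292]
orientation: [0.0, 0.622, 0.783, 0.0]
contact_force: [0.1, 0.3, 0.1]
finger_gap: 0.0853
```

Run:
```python
from h import *
snap('wrist','w6'); snap('top','t6')
go([.503,.182],.21,103)
a=cv2.imread('pics/w6.png');b=cv2.imread('pics/t6.png')[120:260,135:335]
cv2.imwrite('pics/m6.png',np.hstack([cv2.resize(a,(400,300)),cv2.resize(b,(400,300))]))
```

```text
t 8.05 pos [0.5583 0.1124 0.2285] F [-0.03  0.07  0.14] gap 0.0852 nest [-0.1695  0.0676]
shift [ 0.0802 -0.0381  0.0186] turn [-0.003 -0.     0.   ]
```

View pics/m6.png

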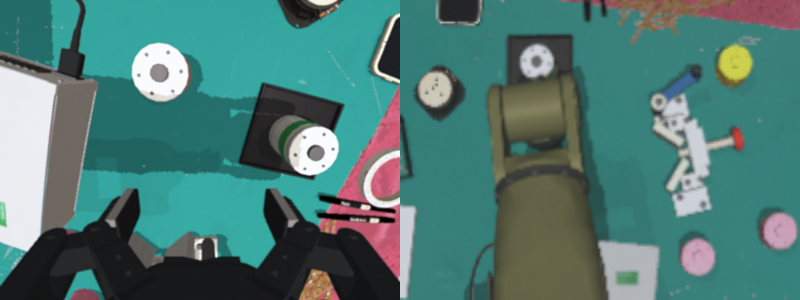

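Green stands upright in the tray, with its top at (315,153) in the left panel. Orange is at (159,73) in the same panel. Next I'll measure the orange can and the box height.

Run:
```python
from h import *
p=back('w6',[[159.5*1.28-.5,73*1.28-.5]],.082)[0];print(p)
def ray(tag,uv):
    a=back(tag,[uv],0)[0];b=back(tag,[uv],.2)[0];return a,(b-a)/np.linalg.norm(b-a)
a,d=ray('top0',[398/4+165,462/4+120]);b,e=ray('s4',[262/3.7+150,297/3.7+120])
A=np.c_[d,-e];s=np.linalg.lstsq(A,b-a,rcond=None)[0];print('corner',a+d*s[0],b+e*s[1])
g=back('w6',[[316*1.28,153*1.28]],.086)[0];print('green',g)
```

```text
[0.50139505 0.18550449 0.082     ]
corner [ 0.38862321 -0.06024148  0.09240579] [ 0.38913481 -0.06039741  0.09241243]
green [0.67683566 0.14415515 0.086     ]
```

{"fn": "move_arm", "kwargs": {"commands": [[0.085, 0.05, -0.02, 0, 0, 0, 0], [0.085, 0.08, -0.038, 0, 0, 0, 0], [0.085, 0.08, -0.038, 0, 0, 0, 0]]}}

```text
time: 8.35
eef_pos: [0.5054, 0.1852, 0.2292]
orientation: [-0.0, 0.621, 0.784, 0.0]
contact_force: [0.7, -0.7, 0.5]
finger_gap: 0.0849
```

Run:
```python
from h import *
snap('wrist','w7')
go([.502,.184],.104,103)
a=cv2.imread('pics/w7.png');cv2.imwrite('pics/w7b.png',cv2.resize(a,None,fx=1.5,fy=1.5))
```

```text
t 8.4 pos [0.5067 0.184  0.2293] F [ 0.95 -1.17  0.16] gap 0.0851 nest [-0.2509  0.0335]
shift [ 0.0011 -0.0046  0.1253] turn [ 0.001 -0.     0.003]
```

View pics/w7b.png

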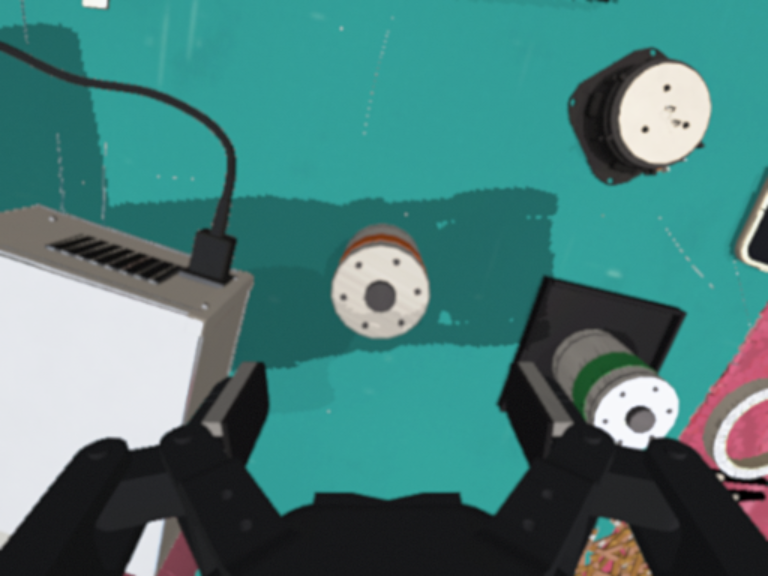

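The orange boss is at (380,296) and the orange band is visible.

Run:
```python
from h import *
p=back('w7',[[380.5/1.5-.5,296.5/1.5-.5]],.082)[0];print(p,w2n(p))
p=back('w7',[[380.5/1.5-.5,291.5/1.5-.5]],.075)[0];print(p,w2n(p))
```

```text
[0.50058715 0.18618814 0.082     ] [-0.25440224  0.02803371]
[0.50036186 0.18669263 0.075     ] [-0.25494448  0.02792767]
```

{"fn": "move_arm", "kwargs": {"commands": [[0.085, 0.003, -0.0055, 0.05, 0, 0, 0], [0.085, 0.003, -0.0055, 0.09, 0, 0, 0], [0.085, 0.003, -0.0055, 0.115, 0, 0, 0], [0.085, 0.003, -0.0055, 0.125, 0, 0, 0], [0.085, 0.003, -0.0055, 0.125, 0, 0, 0]], "grip_force": 20}}

```text
time: 8.9
eef_pos: [0.5015, 0.1837, 0.1031]
orientation: [-0.0, 0.623, 0.782, -0.001]
contact_force: [1.3, 0.6, 0.3]
finger_gap: 0.0846
```

{"fn": "move_arm", "kwargs": {"commands": [[0.066, 0, 0, 0, 0, 0, 0], [0.06, 0, 0, 0, 0, 0, 0], [0.05, 0, 0, 0, 0, 0, 0], [0.05, 0, 0, 0, 0, 0, 0], [0.05, 0, 0, 0, 0, 0, 0]]}}

```text
time: 9.4
eef_pos: [0.5018, 0.1843, 0.1054]
orientation: [0.001, 0.622, 0.783, 0.001]
contact_force: [-0.3, -2.0, 7.0]
finger_gap: 0.0559
```

Run:
```python
from h import *
snap('wrist','w8')
go(n2w(-.034,0),.104,103)
a=cv2.imread('pics/w8.png');cv2.imwrite('pics/w8b.png',cv2.resize(a,None,fx=1.5,fy=1.5))
```

```text
t 9.45 pos [0.5018 0.1843 0.1054] F [-0.68 -1.61  6.46] gap 0.0555 nest [-0.2523  0.0288]
shift [-0.2183 -0.0288  0.0013] turn [0.003 0.    0.   ]
```

View pics/w8b.png

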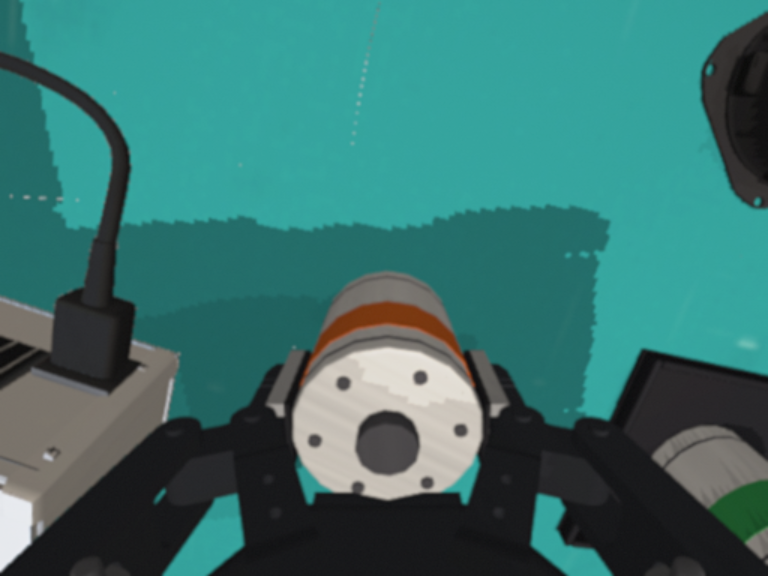

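The can is gripped and pressed lightly on the bench. I'll slide it slowly.

{"fn": "move_arm", "kwargs": {"commands": [[0.05, -0.005, -0.0007, 0.0005, 0, 0, 0], [0.05, -0.013, -0.0018, 0.0005, 0, 0, 0], [0.05, -0.022, -0.003, 0.0005, 0, 0, 0], [0.05, -0.031, -0.0042, 0.0005, 0, 0, 0], [0.05, -0.04, -0.0054, 0.0005, 0, 0, 0]]}}

```text
time: 9.95
eef_pos: [0.506, 0.1446, 0.1056]
orientation: [0.001, 0.622, 0.783, 0.002]
contact_force: [-0.7, 12.3, 17.5]
finger_gap: 0.0555
```

Run:
```python
from h import *
go(n2w(-.034,0),.104,103)
```

```text
t 9.95 pos [0.506  0.1446 0.1056] F [-0.69 12.28 17.52] gap 0.0555 nest [-0.2127  0.024 ]
shift [-0.1787 -0.0241  0.0013] turn [ 0.005 -0.001  0.   ]
```

{"fn": "move_arm", "kwargs": {"commands": [[0.05, -0.009, -0.0012, -0.0004, 0, 0, 0], [0.05, -0.018, -0.0024, -0.0004, 0, 0, 0], [0.05, -0.027, -0.0036, -0.0004, 0, 0, 0], [0.05, -0.036, -0.0048, -0.0004, 0, 0, 0], [0.05, -0.045, -0.006, -0.0004, 0, 0, 0]]}}

```text
time: 10.45
eef_pos: [0.5101, 0.0991, 0.1056]
orientation: [0.001, 0.622, 0.783, 0.002]
contact_force: [-0.4, 4.3, 5.3]
finger_gap: 0.0558
```

Run:
```python
from h import *
go(n2w(-.034,0),.104,103)
```

```text
t 10.45 pos [0.5101 0.0991 0.1056] F [-0.39  4.28  5.35] gap 0.0558 nest [-0.1675  0.0177]
shift [-0.1334 -0.0178  0.0015] turn [ 0.004 -0.     0.   ]
```

{"fn": "move_arm", "kwargs": {"commands": [[0.05, -0.009, -0.0012, 0, 0, 0, 0], [0.05, -0.018, -0.0024, 0, 0, 0, 0], [0.05, -0.027, -0.0036, 0, 0, 0, 0], [0.05, -0.036, -0.0048, 0, 0, 0, 0], [0.05, -0.045, -0.006, 0, 0, 0, 0]]}}

```text
time: 10.95
eef_pos: [0.5144, 0.0539, 0.1056]
orientation: [0.001, 0.622, 0.783, 0.002]
contact_force: [-0.6, 7.8, 13.7]
finger_gap: 0.0552
```

Run:
```python
from h import *
go(n2w(-.034,0),.104,103)
```

```text
t 10.95 pos [0.5144 0.0539 0.1056] F [-0.62  7.79 13.73] gap 0.0552 nest [-0.1224  0.0117]
shift [-0.0884 -0.0117  0.0015] turn [ 0.004 -0.     0.   ]
```

{"fn": "move_arm", "kwargs": {"commands": [[0.05, -0.009, -0.0012, -0.0002, 0, 0, 0], [0.05, -0.018, -0.0024, -0.0002, 0, 0, 0], [0.05, -0.027, -0.0036, -0.0002, 0, 0, 0], [0.05, -0.036, -0.0048, -0.0002, 0, 0, 0], [0.05, -0.045, -0.006, -0.0002, 0, 0, 0]]}}

```text
time: 11.45
eef_pos: [0.5185, 0.0086, 0.1056]
orientation: [0.001, 0.622, 0.783, 0.001]
contact_force: [-0.5, 3.6, 6.2]
finger_gap: 0.0554
```

Run:
```python
from h import *
go(n2w(-.034,0),.104,103)
snap('wrist','w9')
a=cv2.imread('pics/w9.png');cv2.imwrite('pics/w9b.png',cv2.resize(a,None,fx=1.5,fy=1.5))
```

```text
t 11.45 pos [0.5185 0.0086 0.1056] F [-0.52  3.6   6.16] gap 0.0554 nest [-0.0773  0.0055]
shift [-0.0433 -0.0056  0.0016] turn [0.003 0.    0.   ]
```

View pics/w9b.png

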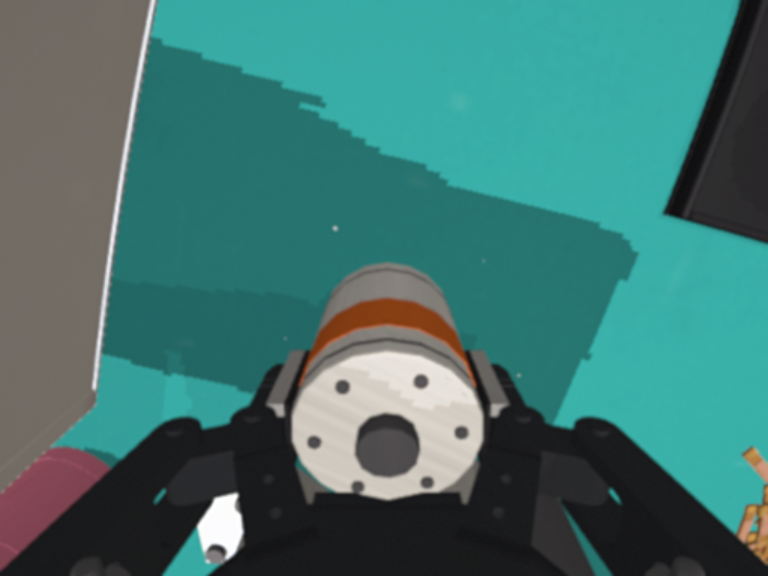

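Run:
```python
from h import *
p=back('w9',[[387.5/1.5-.5,445.5/1.5-.5]],.082)[0];print(p,w2n(p))
```

```text
[0.51738746 0.01068527 0.082     ] [-0.07961825  0.00492387]
```

{"fn": "move_arm", "kwargs": {"commands": [[0.05, -0.009, -0.0012, 0, 0, 0, 0], [0.05, -0.018, -0.0024, 0, 0, 0, 0], [0.05, -0.027, -0.0036, 0, 0, 0, 0], [0.05, -0.036, -0.0053, 0, 0, 0, 0], [0.05, -0.039, -0.0056, 0, 0, 0, 0]]}}

```text
time: 12.0
eef_pos: [0.5219, -0.0311, 0.1056]
orientation: [0.001, 0.623, 0.783, 0.001]
contact_force: [0.1, 2.7, 6.7]
finger_gap: 0.0556
```

Run:
```python
from h import *
go(n2w(-.034,0),.104,103)
```

```text
t 12.0 pos [ 0.5219 -0.0311  0.1056] F [0.12 2.73 6.69] gap 0.0556 nest [-0.0379 -0.0001]
shift [-0.0039  0.0001  0.0016] turn [ 0.003  0.    -0.   ]
```

{"fn": "move_arm", "kwargs": {"commands": [[0.06, 0, 0, 0, 0, 0, 0], [0.085, 0, 0, 0, 0, 0, 0], [0.085, 0, 0, 0, 0, 0, 0], [0.085, 0.03, 0, 0, 0, 0, 0], [0.085, 0.07, 0, 0, 0, 0, 0]]}}

```text
time: 12.5
eef_pos: [0.5052, 0.0373, 0.104]
orientation: [0.0, 0.623, 0.782, 0.0]
contact_force: [1.6, 0.8, -0.3]
finger_gap: 0.0852
```

{"fn": "move_arm", "kwargs": {"commands": [[0.085, 0.002, 0, 0, 0, 0, 0], [0, 0.002, 0, 0.002, 0, 0, 0], [0, 0.002, 0, 0.004, 0, 0, 0], [0, 0.002, 0, 0.004, 0, 0, 0], [0, 0.002, 0, 0.004, 0, 0, 0]]}}

```text
time: 13.0
eef_pos: [0.5049, 0.0386, 0.0998]
orientation: [-0.0, 0.623, 0.782, -0.0]
contact_force: [-0.3, 1.3, -0.1]
finger_gap: 0.0279
```

Run:
```python
from h import *
go(n2w(-.039,0),.1,103)
snap('top','t10');snap('side','s10')
a=cv2.imread('pics/s10.png')[140:260,190:350];b=cv2.imread('pics/t10.png')[130:250,175:335]
cv2.imwrite('pics/m10.png',np.hstack([cv2.resize(a,(400,300)),cv2.resize(b,(400,300))]))
```

```text
t 13.0 pos [0.5049 0.0386 0.0998] F [-0.3   1.28 -0.05] gap 0.0279 nest [-0.1097 -0.001 ]
shift [-0.0707  0.001  -0.0002] turn [-0.    -0.    -0.001]
```

View pics/m10.png

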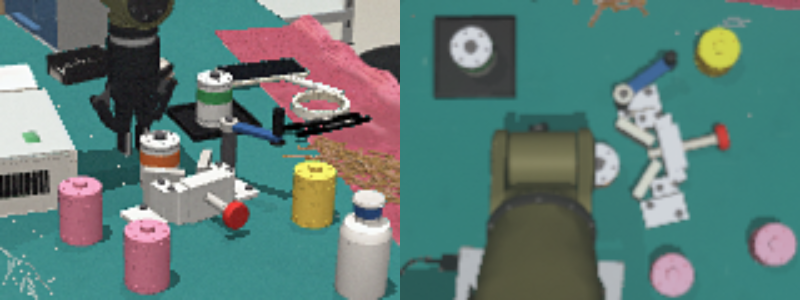

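{"fn": "move_arm", "kwargs": {"commands": [[0, -0.012, 0.001, 0.005, 0, 0, 0], [0, -0.022, 0.001, 0.005, 0, 0, 0], [0, -0.028, 0.001, 0.005, 0, 0, 0], [0, -0.033, 0.001, 0.005, 0, 0, 0], [0, -0.038, 0.001, 0.005, 0, 0, 0]]}}

```text
time: 13.6
eef_pos: [0.5144, 0.002, 0.095]
orientation: [-0.0, 0.623, 0.783, -0.0]
contact_force: [-0.2, 0.9, -0.9]
finger_gap: 0.0002
```

{"fn": "move_arm", "kwargs": {"commands": [[0, -0.005, 0, 0, 0, 0, 0], [0, -0.01, 0, 0, 0, 0, 0], [0, -0.015, 0, 0, 0, 0, 0], [0, -0.02, 0, 0, 0, 0, 0], [0, -0.024, 0, 0, 0, 0, 0]]}}

```text
time: 14.1
eef_pos: [0.5198, -0.0213, 0.095]
orientation: [-0.0, 0.622, 0.783, -0.0]
contact_force: [0.4, 1.0, -0.5]
finger_gap: 0.0002
```

Run:
```python
from h import *
go(n2w(-.0385,0),.095,103)
snap('wrist','w11')
a=cv2.imread('pics/w11.png');cv2.imwrite('pics/w11b.png',cv2.resize(a,None,fx=1.5,fy=1.5))
```

```text
t 14.1 pos [ 0.5198 -0.0213  0.095 ] F [ 0.44  1.03 -0.47] gap 0.0002 nest [-0.0479  0.0001]
shift [-0.0094 -0.0001 -0.    ] turn [-0.  0.  0.]
```

View pics/w11b.png

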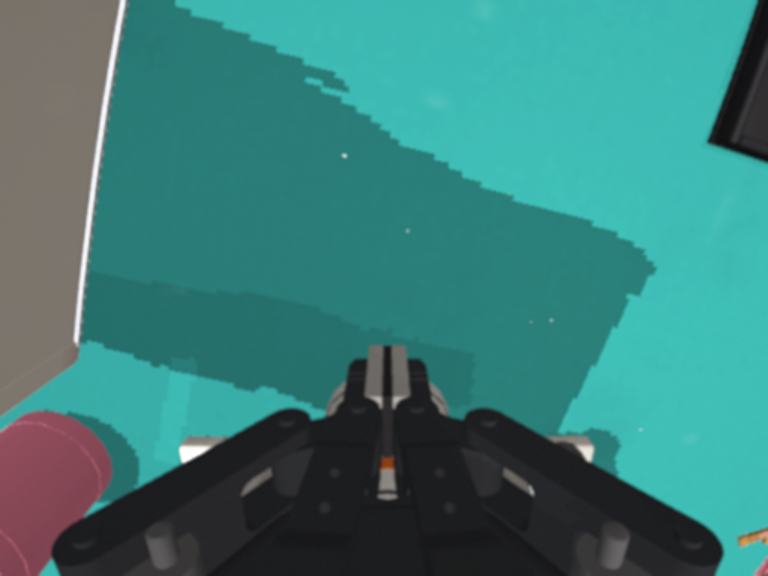

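{"fn": "move_arm", "kwargs": {"commands": [[0, -0.003, 0, 0, 0, 0, 0], [0, -0.006, 0, 0, 0, 0, 0], [0, -0.008, 0, 0, 0, 0, 0], [0, -0.009, 0, 0, 0, 0, 0], [0, -0.01, 0, 0, 0, 0, 0]]}}

```text
time: 14.65
eef_pos: [0.5212, -0.0288, 0.0947]
orientation: [-0.002, 0.622, 0.783, 0.0]
contact_force: [-6.8, 28.6, 5.1]
finger_gap: 0.0003
```

Run:
```python
from h import *
go(n2w(-.0385,0),.095,103)
```

```text
t 14.65 pos [ 0.5212 -0.0288  0.0947] F [-6.85 28.57  5.06] gap 0.0003 nest [-0.0403 -0.0002]
shift [-0.0018  0.0002 -0.0004] turn [-0.002 -0.004  0.   ]
```

It is seated, with firm contact. I'll back off, rise, and look.

{"fn": "move_arm", "kwargs": {"commands": [[0, 0.003, 0, 0, 0, 0, 0], [0, 0.02, 0, 0, 0, 0, 0], [0, 0.05, 0, 0, 0, 0, 0], [0, 0.06, 0, -0.05, 0, 0, 0], [0, 0.06, 0, -0.1, 0, 0, 0]]}}

```text
time: 15.15
eef_pos: [0.5076, 0.0289, 0.1943]
orientation: [-0.001, 0.622, 0.783, -0.001]
contact_force: [1.0, 0.6, 0.1]
finger_gap: 0.0001
```

Run:
```python
from h import *
go(n2w(-.06,0),.25,103)
snap('wrist','w12');snap('top','t12');snap('side','s12')
a=cv2.imread('pics/s12.png')[140:260,190:350];b=cv2.imread('pics/t12.png')[130:250,175:335]
cv2.imwrite('pics/m12.png',np.hstack([cv2.resize(a,(400,300)),cv2.resize(b,(400,300))]))
a=cv2.imread('pics/w12.png');cv2.imwrite('pics/w12b.png',cv2.resize(a,None,fx=1.5,fy=1.5))
```

```text
t 15.15 pos [0.5076 0.0289 0.1943] F [1.04 0.59 0.07] gap 0.0001 nest [-0.0996 -0.0005]
shift [-0.0396  0.0002 -0.0557] turn [-0.003 -0.001  0.002]
```

View pics/m12.png

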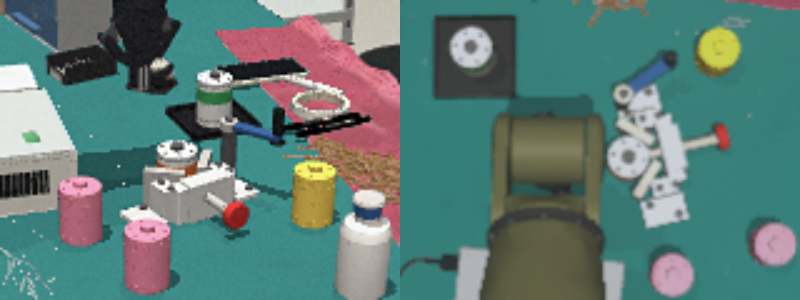

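View pics/w12b.png

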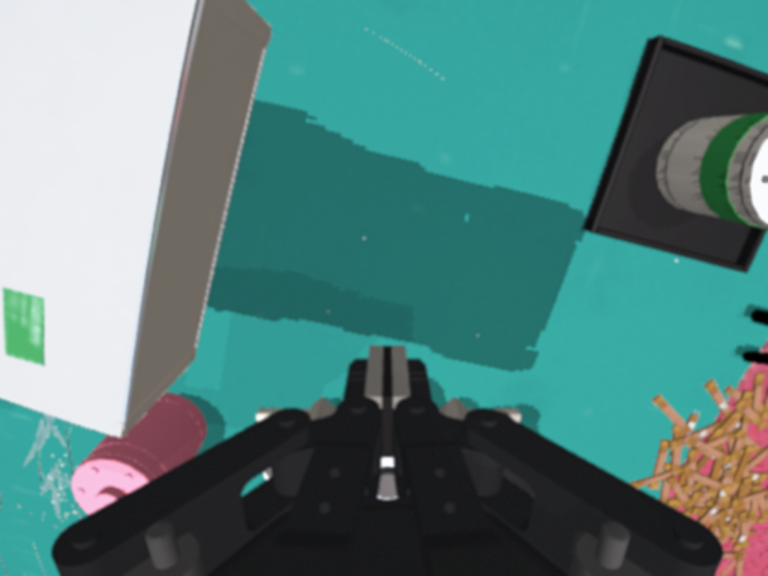

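The orange can is in the V, with its boss at about (628,157) in the right panel. I'll check the seating by matching this view against the original seated can.

```bash
python3 - <<'E'
from h import *
A=cv2.imread('pics/top0.png',0);B=cv2.imread('pics/t12.png',0)
A4=cv2.resize(A,None,fx=8,fy=8,interpolation=cv2.INTER_CUBIC);B4=cv2.resize(B,None,fx=8,fy=8,interpolation=cv2.INTER_CUBIC)
u,v=int(266.75*8),int(192.75*8)
T=A4[v-36:v+36,u-36:u+36];S=B4[v-80:v+80,u-80:u+80]
r=cv2.matchTemplate(S,T,cv2.TM_CCOEFF_NORMED);_,m,_,l=cv2.minMaxLoc(r);print(m,(np.array(l)-44)/8,'px; mm/px ~3.3')
E
python3 - <<'E'
import cv2,numpy as np
a=cv2.imread('pics/top0.png')[170:215,245:290];b=cv2.imread('pics/t12.png')[170:215,245:290]
cv2.imwrite('pics/c12.png',cv2.resize(np.hstack([a,b]),None,fx=8,fy=8,interpolation=cv2.INTER_CUBIC))
E
```

```text
0.9894739389419556 [-0.375  0.125] px; mm/px ~3.3
```

View pics/c12.png

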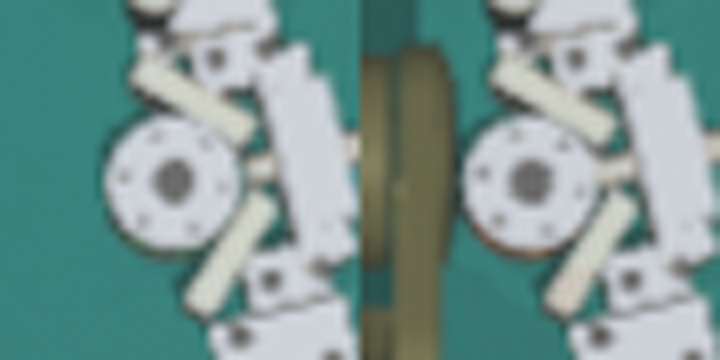

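The match says the can may be about 1 mm short of the seat, which is near the noise. I'll look from right above with the wrist camera.

{"fn": "move_arm", "kwargs": {"commands": [[0, -0.02, 0, -0.04, 0, 0, 0], [0, -0.06, 0, -0.04, 0, 0, 0], [0, -0.11, 0, -0.04, 0, 0, 0], [0, -0.145, 0, -0.04, 0, 0, 0], [0, -0.145, 0, -0.04, 0, 0, 0]]}}

```text
time: 15.8
eef_pos: [0.5412, -0.1172, 0.2326]
orientation: [-0.001, 0.624, 0.781, -0.001]
contact_force: [-0.5, 0.6, -0.0]
finger_gap: 0.0001
```

{"fn": "move_arm", "kwargs": {"commands": [[0, 0, 0, 0, 0, 0, 0], [0, 0, 0, 0, 0, 0, 0]]}}

```text
time: 16.0
eef_pos: [0.5408, -0.1127, 0.2333]
orientation: [-0.001, 0.622, 0.783, -0.0]
contact_force: [-0.1, 0.8, -0.7]
finger_gap: -0.0
```

Run:
```python
from h import *
go(n2w(-.06,0),.25,103)
snap('wrist','w13')
a=cv2.imread('pics/w13.png')[120:320,126:386];cv2.imwrite('pics/w13b.png',cv2.resize(a,None,fx=3,fy=3,interpolation=cv2.INTER_CUBIC))
```

```text
t 16.0 pos [ 0.5408 -0.1127  0.2333] F [-0.13  0.77 -0.66] gap -0.0 nest [0.0459 0.    ]
shift [ 0.1059  0.     -0.0166] turn [-0.001 -0.001  0.001]
```

View pics/w13b.png

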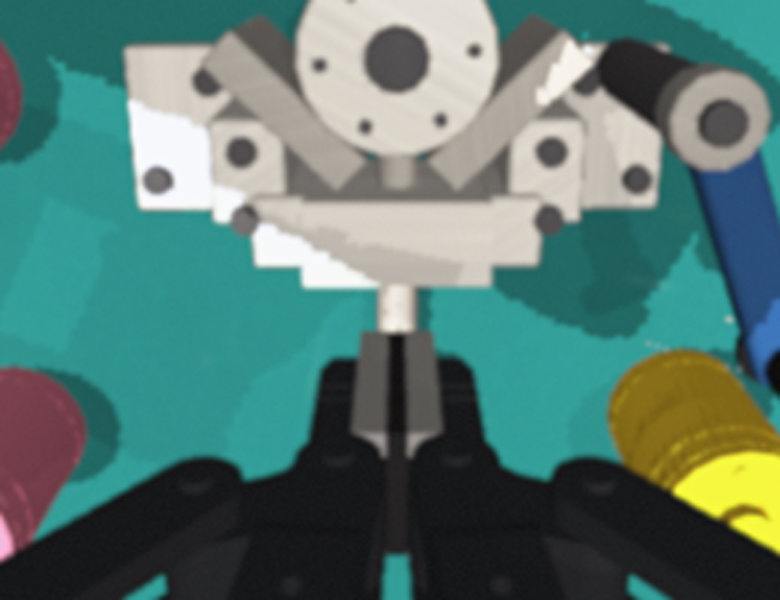

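Run:
```python
from h import *
def b(u,v,z):
    return w2n(back('w13',[[(u+.5)/3-.5+126,(v+.5)/3-.5+120]],z)[0])
c=b(398,59,.082);print('can',c, 'rim', b(397.5,60,.075))
print('pivot',b(722,123,.11))
for n,p,q in [('L',(235,33),(366,158)),('R',(560,33),(432,160))]:
    P,Q=b(*p,.06),b(*q,.06); d=(Q-P)/np.linalg.norm(Q-P); n2=np.array([-d[1],d[0]]); print(n,P.round(4),Q.round(4),'ang',np.degrees(np.arctan2(d[1],d[0])).round(1),'dist',abs(n2@(c-P)).round(4),'sum',abs(P).sum(),abs(Q).sum())
# rims
for n,l,r in [('rim',(297,60),(498,60))]: print(b(*l,.075),b(*r,.075))
print('rim bottom',b(398,155,.075),'rod tip edge',b(398,186,.039))
print('knob-body back',b(396,287,.056),'body sides',b(255,262,.056),b(540,262,.056))
```

```text
can [-0.00319472 -0.00042485] rim [-0.00198911 -0.00055168]
pivot [0.00781637 0.07667446]
L [-0.0078 -0.0474] [ 0.0293 -0.01  ] ang 45.2 dist 0.0298 sum 0.05516804809020275 0.039308902075462275
R [-0.0079  0.0463] [0.0299 0.0099] ang -43.9 dist 0.0304 sum 0.05414196799913411 0.03980194670323277
[-0.0020029  -0.02793727] [-0.00205178  0.02683103]
rim bottom [ 0.02464408 -0.00038061] rod tip edge [ 0.04418655 -0.00031513]
knob-body back [ 0.07298138 -0.00093667] body sides [ 0.06445497 -0.04582112] [0.06436216 0.04488326]
```

Several readings put the can about 1–2 mm short: both faces measure about 30 mm from the axis against 28 mm, and the push stopped at TCP x=-40.3 mm. It is probably jammed on the left face by friction. I'll push again with a small sideways drag towards +y.

{"fn": "move_arm", "kwargs": {"commands": [[0, 0.04, -0.002, 0, 0, 0, 0], [0, 0.085, -0.002, 0, 0, 0, 0], [0, 0.125, -0.002, 0, 0, 0, 0], [0, 0.135, -0.002, 0.03, 0, 0, 0], [0, 0.135, -0.002, 0.08, 0, 0, 0]]}}

```text
time: 16.55
eef_pos: [0.5095, 0.0203, 0.1558]
orientation: [0.003, 0.621, 0.784, 0.002]
contact_force: [1.7, 0.3, -0.7]
finger_gap: 0.0001
```

Run:
```python
from h import *
go(n2w(-.044,-.002),.094,103)
```

```text
t 16.55 pos [0.5095 0.0203 0.1558] F [ 1.7   0.25 -0.73] gap 0.0001 nest [-0.0908 -0.0006]
shift [-0.0467 -0.002   0.0619] turn [0.006 0.002 0.004]
```

{"fn": "move_arm", "kwargs": {"commands": [[0, 0, -0.001, 0.04, 0, 0, 0], [0, 0, -0.001, 0.06, 0, 0, 0], [0, -0.02, -0.001, 0.06, 0, 0, 0], [0, -0.04, -0.001, 0.06, 0, 0, 0], [0, -0.045, -0.001, 0.06, 0, 0, 0]]}}

```text
time: 17.05
eef_pos: [0.5181, -0.0268, 0.094]
orientation: [0.0, 0.622, 0.783, 0.0]
contact_force: [-1.0, 1.5, 0.2]
finger_gap: -0.0004
```

Run:
```python
from h import *
go(n2w(-.044,-.002),.094,103)
```

```text
t 17.05 pos [ 0.5181 -0.0268  0.094 ] F [-0.98  1.51  0.16] gap -0.0004 nest [-0.043  -0.0028]
shift [ 0.001   0.0008 -0.    ] turn [0. 0. 0.]
```

{"fn": "move_arm", "kwargs": {"commands": [[0, -0.002, 0, 0, 0, 0, 0], [0, -0.003, 0.001, 0, 0, 0, 0], [0, -0.0035, 0.003, 0, 0, 0, 0], [0, -0.004, 0.005, 0, 0, 0, 0], [0, -0.004, 0.006, 0, 0, 0, 0]]}}

```text
time: 17.55
eef_pos: [0.5231, -0.027, 0.0932]
orientation: [-0.003, 0.622, 0.783, -0.001]
contact_force: [-13.7, 14.7, 3.7]
finger_gap: -0.0
```

Run:
```python
from h import *
go(n2w(-.044,-.002),.094,103); print(get_obs()['ft_torque'])
```

```text
t 17.55 pos [ 0.5231 -0.027   0.0932] F [-13.67  14.66   3.72] gap -0.0 nest [-0.0416  0.002 ]
shift [ 0.0024 -0.004  -0.0007] turn [-0.005 -0.003  0.001]
[ 1.80330345  1.84758252 -0.28771925]
```

{"fn": "move_arm", "kwargs": {"commands": [[0, 0.003, 0, 0, 0, 0, 0], [0, 0.02, 0, 0, 0, 0, 0], [0, 0.06, 0, 0, 0, 0, 0], [0, 0.09, 0, -0.05, 0, 0, 0], [0, 0.12, 0, -0.1, 0, 0, 0]]}}

```text
time: 18.05
eef_pos: [0.4987, 0.0812, 0.1803]
orientation: [-0.001, 0.622, 0.783, -0.001]
contact_force: [1.3, -0.1, 0.8]
finger_gap: 0.0002
```

Run:
```python
from h import *
go(n2w(-.06,0),.25,103)
snap('top','t14');snap('side','s14')
A=cv2.imread('pics/top0.png',0)
for tag in ['t12','t14']:
  B=cv2.imread(f'pics/{tag}.png',0)
  for (u,v),nm in [((266.75,192.75),'boss'),((284,190),'body')]:
    A4=cv2.resize(A,None,fx=8,fy=8,interpolation=cv2.INTER_CUBIC);B4=cv2.resize(B,None,fx=8,fy=8,interpolation=cv2.INTER_CUBIC)
    u=int(u*8);v=int(v*8);h=30
    T=A4[v-h:v+h,u-h:u+h];S=B4[v-70:v+70,u-70:u+70]
    r=cv2.matchTemplate(S,T,cv2.TM_CCOEFF_NORMED);_,m,_,l=cv2.minMaxLoc(r);print(tag,nm,round(m,3),(np.array(l)-(70-h))/8)
a=cv2.imread('pics/s0.png') if 0 else cv2.imread('pics/side0.png')[185:245,235:305];b=cv2.imread('pics/s14.png')[185:245,235:305]
cv2.imwrite('pics/c14.png',cv2.resize(np.hstack([a,b]),None,fx=5.6,fy=5.6,interpolation=cv2.INTER_CUBIC))
```

```text
t 18.05 pos [0.4987 0.0812 0.1803] F [ 1.34 -0.06  0.81] gap 0.0002 nest [-0.1525  0.0026]
shift [-0.0925 -0.0028 -0.0697] turn [-0.002 -0.     0.001]
t12 boss 0.989 [-0.375  0.125]
t12 body 0.998 [0. 0.]
t14 boss 0.988 [-0.375 -0.375]
t14 body 0.998 [0. 0.]
```

View pics/c14.png

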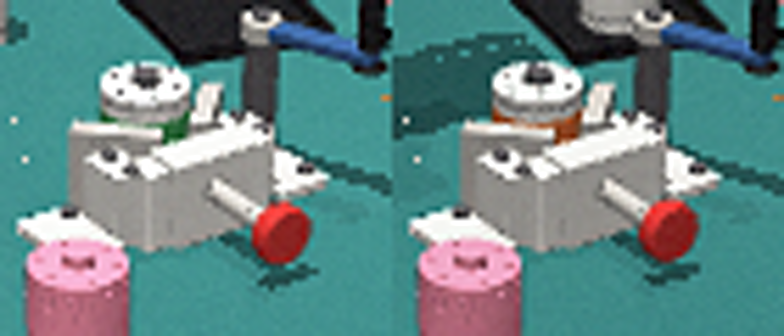

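The can shifted about 1.5 mm towards +y, so friction does jam it against one face. I'll push with the two fingers part-open (44 mm gap) as a centring cradle on the nest axis instead.

{"fn": "move_arm", "kwargs": {"commands": [[0.044, 0, -0.003, 0, 0, 0, 0], [0.044, 0, -0.003, 0.04, 0, 0, 0], [0.044, 0, -0.003, 0.08, 0, 0, 0], [0.044, -0.03, -0.003, 0.086, 0, 0, 0], [0.044, -0.07, -0.003, 0.086, 0, 0, 0]]}}

```text
time: 18.65
eef_pos: [0.5109, 0.0105, 0.0907]
orientation: [-0.002, 0.622, 0.783, -0.002]
contact_force: [0.3, 0.5, 1.1]
finger_gap: 0.044
```

Run:
```python
from h import *
go(n2w(-.036,-.0003),.095,103)
```

```text
t 18.65 pos [0.5109 0.0105 0.0907] F [0.29 0.5  1.1 ] gap 0.044 nest [-0.0809 -0.0015]
shift [-0.0449  0.001  -0.0044] turn [-0.005 -0.001  0.002]
```

{"fn": "move_arm", "kwargs": {"commands": [[0.044, -0.015, 0.001, -0.002, 0, 0, 0], [0.044, -0.03, 0.001, -0.002, 0, 0, 0], [0.044, -0.042, 0.001, -0.002, 0, 0, 0.002], [0.044, -0.045, 0.001, -0.002, 0, 0, 0.002], [0.044, -0.045, 0.001, -0.002, 0, 0, 0.002]]}}

```text
time: 19.15
eef_pos: [0.5235, -0.0328, 0.0957]
orientation: [-0.0, 0.623, 0.782, -0.0]
contact_force: [-0.3, -0.2, -0.2]
finger_gap: 0.0439
```

Run:
```python
from h import *
go(n2w(-.028,-.0003),.095,103)
```

```text
t 19.15 pos [ 0.5235 -0.0328  0.0957] F [-0.34 -0.19 -0.17] gap 0.0439 nest [-0.0359  0.0011]
shift [-0.0079 -0.0013  0.0007] turn [-0.    -0.    -0.002]
```

{"fn": "move_arm", "kwargs": {"commands": [[0.044, -0.001, -0.0014, 0, 0, 0, 0], [0.044, -0.003, -0.0014, 0, 0, 0, -0.002], [0.044, -0.005, -0.0014, 0, 0, 0, -0.002], [0.044, -0.006, -0.0014, 0, 0, 0, -0.002], [0.044, -0.006, -0.0014, 0, 0, 0, -0.002]]}}

```text
time: 19.65
eef_pos: [0.5236, -0.039, 0.0958]
orientation: [0.0, 0.622, 0.783, 0.0]
contact_force: [0.3, 1.4, 0.7]
finger_gap: 0.0438
```

```bash
cat >> h.py <<'E'
def nf():
    o=get_obs();f=o['contact_force'];c,s=np.cos(N['yaw']),np.sin(N['yaw']);print('nestF x,y',round(c*f[0]+s*f[1],2),round(-s*f[0]+c*f[1],2),'z',f[2].round(2))
E
python3 - <<'E'
from h import *
go(n2w(-.028,-.0003),.095,103);nf()
E
```

```text
t 19.65 pos [ 0.5236 -0.039   0.0958] F [0.29 1.43 0.72] gap 0.0438 nest [-0.0298 -0.0002]
shift [-0.0018 -0.0001  0.0008] turn [ 0. -0.  0.]
nestF x,y -1.33 0.61 z 0.72
```

{"fn": "move_arm", "kwargs": {"commands": [[0.044, -0.0007, 0, 0, 0, 0, 0], [0.044, -0.0015, 0, 0, 0, 0, 0], [0.044, -0.002, 0, 0, 0, 0, 0], [0.044, -0.002, 0, 0, 0, 0, 0]]}}

```text
time: 20.05
eef_pos: [0.5237, -0.0402, 0.0957]
orientation: [-0.001, 0.622, 0.783, 0.0]
contact_force: [-0.5, 10.4, 2.2]
finger_gap: 0.0442
```

Run:
```python
from h import *
go(n2w(-.028,-.0003),.095,103);nf()
```

```text
t 20.05 pos [ 0.5237 -0.0402  0.0957] F [-0.53 10.44  2.2 ] gap 0.0442 nest [-0.0286 -0.0004]
shift [-0.0006  0.0001  0.0007] turn [-0.001 -0.001  0.   ]
nestF x,y -10.29 1.84 z 2.2
```

{"fn": "move_arm", "kwargs": {"commands": [[0.044, -0.0003, 0.0004, 0, 0, 0, 0], [0.044, -0.0006, 0.0004, 0, 0, 0, 0], [0.044, -0.001, 0.0004, 0, 0, 0, 0], [0.044, -0.001, 0.0004, 0, 0, 0, 0]]}}

```text
time: 20.45
eef_pos: [0.524, -0.0405, 0.0956]
orientation: [-0.001, 0.622, 0.783, 0.0]
contact_force: [-5.5, 16.0, 3.8]
finger_gap: 0.0439
```

Run:
```python
from h import *
go(n2w(-.028,-.0003),.095,103);nf()
```

```text
t 20.45 pos [ 0.524  -0.0405  0.0956] F [-5.45 16.04  3.81] gap 0.0439 nest [-0.0282 -0.0002]
shift [-0.0002 -0.0001  0.0006] turn [-0.002 -0.003  0.   ]
nestF x,y -16.85 -1.71 z 3.81
```

It is balanced, at -17 N along x and about 0 in y. I'll back off and check.

{"fn": "move_arm", "kwargs": {"commands": [[0.044, 0.003, 0, 0, 0, 0, 0], [0.044, 0.02, 0, 0, 0, 0, 0], [0.044, 0.05, 0, 0, 0, 0, 0], [0.044, 0.08, 0, -0.05, 0, 0, 0], [0, 0.11, 0, -0.1, 0, 0, 0]]}}

```text
time: 20.95
eef_pos: [0.5009, 0.0577, 0.1818]
orientation: [-0.001, 0.623, 0.783, -0.001]
contact_force: [0.6, 0.2, 0.4]
finger_gap: 0.0305
```

```bash
cat > chk.py <<'E'
from h import *
import sys
tag=sys.argv[1]
A=cv2.imread('pics/top0.png',0)
A4=cv2.resize(A,None,fx=8,fy=8,interpolation=cv2.INTER_CUBIC);B4=cv2.resize(cv2.imread(f'pics/{tag}.png',0),None,fx=8,fy=8,interpolation=cv2.INTER_CUBIC)
for h in (24,30,40):
    u=int(266.75*8);v=int(192.75*8)
    T=A4[v-h:v+h,u-h:u+h];S=B4[v-70:v+70,u-70:u+70]
    r=cv2.matchTemplate(S,T,cv2.TM_CCOEFF_NORMED);_,m,_,l=cv2.minMaxLoc(r);print(tag,round(m,3),(np.array(l)-(70-h))/8)
E
python3 - <<'E'
from h import *
go(n2w(.046,0),.235,103)
snap('top','t15')
E
for t in t12 t14 t15; do python3 chk.py $t;done
```

```text
t 20.95 pos [0.5009 0.0577 0.1818] F [0.6  0.16 0.36] gap 0.0305 nest [-0.1291 -0.0005]
shift [-0.1751  0.0004 -0.0532] turn [-0.003 -0.    -0.   ]
t12 0.986 [-0.375  0.125]
t12 0.989 [-0.375  0.125]
t12 0.988 [-0.375  0.125]
t14 0.981 [-0.375 -0.375]
t14 0.988 [-0.375 -0.375]
t14 0.986 [-0.375 -0.375]
t15 0.992 [ 0.25  -0.125]
t15 0.994 [ 0.25  -0.125]
t15 0.99 [ 0.25  -0.125]
```

Now (+0.25,-0.13) px, so the can moved about 2 mm deeper than before and is seated within measuring noise. Next is the swing. I'll work out the approach behind the peg.

Run:
```python
from h import *
go(n2w(.070,.136),.25,213)
```

```text
t 21.0 pos [0.5025 0.0605 0.1892] F [3.38 2.15 9.45] gap 0.0232 nest [-0.1315  0.0017]
shift [-0.2018  0.1345 -0.0596] turn [ 0.004  0.008 -1.918]
```

{"fn": "move_arm", "kwargs": {"commands": [[0, -0.02, 0.01, -0.05, 0, 0, -0.15], [0, -0.05, 0.04, -0.06, 0, 0, -0.3], [0, -0.08, 0.06, -0.06, 0, 0, -0.45], [0, -0.11, 0.08, -0.06, 0, 0, -0.6], [0, -0.14, 0.1, -0.06, 0, 0, -0.74]]}}

```text
time: 21.5
eef_pos: [0.6316, -0.0583, 0.2415]
orientation: [0.0, 0.295, 0.956, -0.0]
contact_force: [-0.4, 0.5, -0.0]
finger_gap: -0.0001
```

Run:
```python
from h import *
go(n2w(.070,.136),.25,213)
```

```text
t 21.5 pos [ 0.6316 -0.0583  0.2415] F [-0.44  0.52 -0.02] gap -0.0001 nest [0.0133 0.1007]
shift [-0.0656 -0.0125 -0.0085] turn [-0.     0.    -1.174]
```

{"fn": "move_arm", "kwargs": {"commands": [[0, -0.03, -0.006, -0.008, 0, 0, -0.15], [0, -0.065, -0.012, -0.008, 0, 0, -0.3], [0, -0.065, -0.012, -0.008, 0, 0, -0.45], [0, -0.065, -0.012, -0.008, 0, 0, -0.6], [0, -0.065, -0.012, -0.008, 0, 0, -0.74]]}}

```text
time: 22.0
eef_pos: [0.6774, -0.1043, 0.249]
orientation: [-0.0, -0.071, 0.997, -0.0]
contact_force: [-0.3, 1.0, 0.3]
finger_gap: 0.0004
```

Run:
```python
from h import *
go(n2w(.070,.136),.18,213);print(get_obs()['q'].round(2))
snap('wrist','w16')
a=cv2.imread('pics/w16.png');cv2.imwrite('pics/w16b.png',cv2.resize(a,None,fx=1.5,fy=1.5))
```

```text
t 22.0 pos [ 0.6774 -0.1043  0.249 ] F [-0.28  0.96  0.28] gap 0.0004 nest [0.0684 0.1349]
shift [-0.0012 -0.0015  0.069 ] turn [-0.    -0.001 -0.434]
[-0.21  0.65  1.14 -0.    1.35 -1.92]
```

View pics/w16b.png

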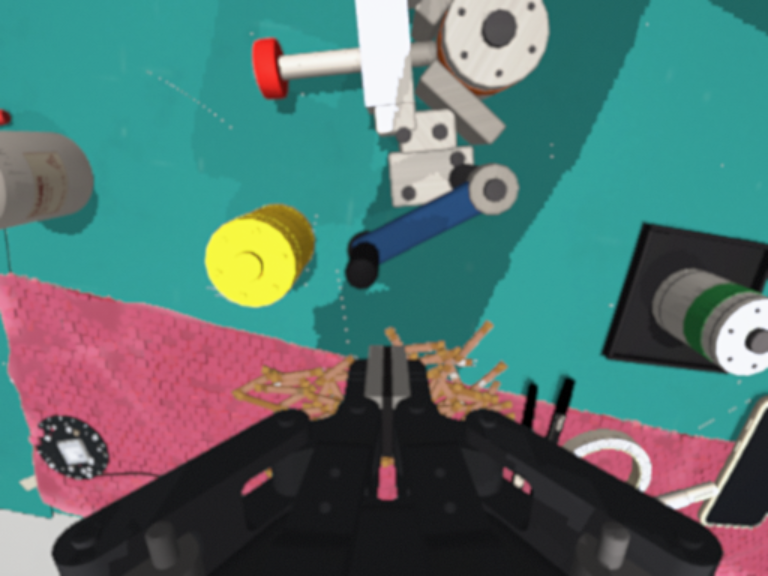

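Run:
```python
from h import *
def b(u,v,z): return w2n(back('w16',[[(u+.5)/1.5-.5,(v+.5)/1.5-.5]],z)[0])
p=b(362,272,.138);v=b(495,189,.105);print('peg',p,'piv',v,np.linalg.norm(p-v),np.degrees(np.arctan2(*(p-[.01,.08])[::-1])), b(497,33,.082))
```

```text
peg [0.07749921 0.10706066] piv [0.00895869 0.07862273] 0.07420592049348225 21.84601421206572 [0.00064491 0.00183498]
```

{"fn": "move_arm", "kwargs": {"commands": [[0, 0, 0, 0.02, 0, 0, -0.14], [0, 0, 0, 0.04, 0, 0, -0.28], [0, 0, 0, 0.06, 0, 0, -0.4], [0, 0, 0, 0.069, 0, 0, -0.4], [0, 0, 0, 0.069, 0, 0, -0.4]]}}

```text
time: 22.55
eef_pos: [0.677, -0.1038, 0.1792]
orientation: [-0.001, -0.262, 0.965, 0.0]
contact_force: [-0.5, -0.3, -0.0]
finger_gap: -0.0
```

Run:
```python
from h import *
go(n2w(.0687,.1354),.18,211)
c=np.array([.0195,.075])
for ph in np.radians([0,8,16,24,32,40]):
    R=np.array([[np.cos(ph),-np.sin(ph)],[np.sin(ph),np.cos(ph)]]); print(round(ph,3),(c-R@c).round(4))
```

```text
t 22.55 pos [ 0.677  -0.1038  0.1792] F [-0.46 -0.33 -0.04] gap -0.0 nest [0.0678 0.1347]
shift [-0.0004 -0.001  -0.0008] turn [ 0.001 -0.002 -0.01 ]
0.0 [0. 0.]
0.14 [ 0.0106 -0.002 ]
0.279 [ 0.0214 -0.0025]
0.419 [ 0.0322 -0.0014]
0.559 [0.0427 0.0011]
0.698 [0.0528 0.005 ]
```

```bash
cat > sw.py <<'E'
from h import *
import sys
def main(ths,b=.0195):
    o=get_obs(); w,x,y,z=o['orientation'];R=Ro.from_quat([x,y,z,w]).as_matrix()
    print('t',round(o['time'],2),o['eef_pos'].round(4));nf()
    for th in ths:
        t=np.radians(th); p=np.array([.01,.08])+.075*np.array([np.cos(t),np.sin(t)])+b*np.array([-np.sin(t),np.cos(t)])
        d=R.T@(np.array([*n2w(*p),.18])-o['eef_pos']); r=Ro.from_matrix(R.T@down(np.radians(th-167))).as_rotvec()
        print(th,d.round(4),r.round(3))
main([float(a) for a in sys.argv[1:]])
E
python3 sw.py 18 12 5 -3 -11
```

```text
t 22.55 [ 0.677  -0.1038  0.1792]
nestF x,y 0.22 -0.52 z -0.04
18.0 [ 0.0146 -0.0033 -0.0007] [ 0.001 -0.002 -0.01 ]
12.0 [ 0.0226 -0.005  -0.0007] [ 0.001 -0.002  0.095]
5.0 [ 0.032  -0.0059 -0.0007] [ 0.001 -0.002  0.217]
-3.0 [ 0.0428 -0.0055 -0.0007] [ 0.001 -0.002  0.356]
-11.0 [ 0.0534 -0.0037 -0.0007] [ 0.001 -0.002  0.496]
```

{"fn": "move_arm", "kwargs": {"commands": [[0, 0.0146, -0.0033, 0, 0, 0, -0.01], [0, 0.0226, -0.005, 0, 0, 0, 0.095], [0, 0.032, -0.0059, 0, 0, 0, 0.217], [0, 0.0428, -0.0055, 0, 0, 0, 0.356], [0, 0.0534, -0.0037, 0, 0, 0, 0.496]]}}

```text
time: 23.05
eef_pos: [0.6335, -0.1346, 0.182]
orientation: [0.001, -0.015, 1.0, -0.0]
contact_force: [2.7, 1.4, 0.1]
finger_gap: 0.0001
```

```bash
python3 sw.py -18 -26 -34 -42 -50
python3 - <<'E'
from h import *
snap('wrist','w17');snap('side','s17')
a=cv2.imread('pics/s17.png')[140:260,190:350]
cv2.imwrite('pics/m17.png',np.hstack([cv2.resize(cv2.imread('pics/w17.png'),(400,300)),cv2.resize(a,(400,300))]))
E
```

```text
t 23.05 [ 0.6335 -0.1346  0.182 ]
nestF x,y -0.79 2.98 z 0.15
-18.0 [ 0.01   -0.0012  0.002 ] [-0.001  0.002  0.117]
-26.0 [ 0.0208 -0.002   0.0019] [-0.     0.002  0.257]
-34.0 [ 0.0315 -0.0012  0.0019] [-0.     0.002  0.396]
-42.0 [0.0421 0.0011 0.0019] [-0.     0.002  0.536]
-50.0 [0.0523 0.0048 0.0019] [0.    0.002 0.675]
```

View pics/m17.png

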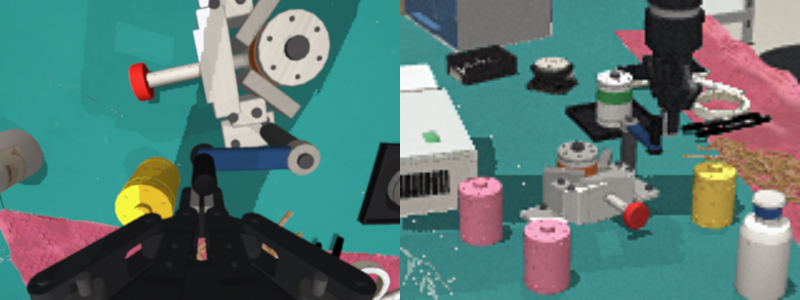

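The peg at (203,160) is against the fingers and the arm is following. I'll continue.

{"fn": "move_arm", "kwargs": {"commands": [[0, 0.01, -0.0012, 0, 0, 0, 0.117], [0, 0.0208, -0.002, 0.001, 0, 0, 0.257], [0, 0.0315, -0.0012, 0.001, 0, 0, 0.396], [0, 0.0421, 0.0011, 0.001, 0, 0, 0.536], [0, 0.0523, 0.0048, 0.001, 0, 0, 0.675]]}}

```text
time: 23.65
eef_pos: [0.5813, -0.1316, 0.1805]
orientation: [0.001, 0.314, 0.949, -0.0]
contact_force: [1.1, -0.5, -0.2]
finger_gap: -0.0
```

```bash
python3 sw.py -57 -64 -71 -78 -85
```

```text
t 23.65 [ 0.5813 -0.1316  0.1805]
nestF x,y 0.75 0.92 z -0.22
-57.0 [ 0.0095 -0.0017  0.0005] [0.001 0.002 0.129]
-64.0 [ 0.019  -0.0023  0.0005] [0.001 0.002 0.251]
-71.0 [ 0.0284 -0.0017  0.0005] [0.001 0.002 0.374]
-78.0 [ 0.0377 -0.      0.0004] [0.001 0.002 0.496]
-85.0 [0.0467 0.0028 0.0004] [0.001 0.002 0.618]
```

{"fn": "move_arm", "kwargs": {"commands": [[0, 0.0095, -0.0017, 0, 0, 0, 0.129], [0, 0.019, -0.0023, 0, 0, 0, 0.251], [0, 0.0284, -0.0017, 0, 0, 0, 0.374], [0, 0.0377, 0, 0, 0, 0, 0.496], [0, 0.0467, 0.0028, 0, 0, 0, 0.618]]}}

```text
time: 24.15
eef_pos: [0.5454, -0.1014, 0.1805]
orientation: [0.001, 0.587, 0.809, 0.0]
contact_force: [0.7, -0.4, -0.2]
finger_gap: -0.0002
```

```bash
python3 sw.py -89 -93 -97 -100 -102
```

```text
t 24.15 [ 0.5454 -0.1014  0.1805]
nestF x,y 0.51 0.63 z -0.2
-89.0 [ 0.0052 -0.0012  0.0005] [0.001 0.001 0.071]
-93.0 [ 0.0106 -0.002   0.0005] [0.001 0.001 0.14 ]
-97.0 [ 0.0159 -0.0024  0.0005] [0.001 0.001 0.21 ]
-100.0 [ 0.02   -0.0025  0.0005] [0.001 0.001 0.263]
-102.0 [ 0.0227 -0.0024  0.0005] [0.001 0.001 0.297]
```

{"fn": "move_arm", "kwargs": {"commands": [[0, 0.0052, -0.0012, 0, 0, 0, 0.071], [0, 0.0106, -0.002, 0, 0, 0, 0.14], [0, 0.0159, -0.0024, 0, 0, 0, 0.21], [0, 0.02, -0.0025, 0, 0, 0, 0.263], [0, 0.0227, -0.0024, 0, 0, 0, 0.297]]}}

```text
time: 24.65
eef_pos: [0.5383, -0.0909, 0.1813]
orientation: [0.011, 0.701, 0.713, -0.003]
contact_force: [21.7, -112.5, -24.8]
finger_gap: -0.0002
```

```bash
python3 sw.py -104 -106 -108
python3 - <<'E'
from h import *
snap('wrist','w18');snap('side','s18')
a=cv2.imread('pics/s18.png')[140:260,190:350]
cv2.imwrite('pics/m18.png',np.hstack([cv2.resize(cv2.imread('pics/w18.png'),(400,300)),cv2.resize(a,(400,300))]))
E
```

```text
t 24.65 [ 0.5383 -0.0909  0.1813]
nestF x,y 114.53 -4.13 z -24.76
-104.0 [ 0.013  -0.0027  0.001 ] [0.011 0.02  0.036]
-106.0 [ 0.0157 -0.0032  0.0009] [0.011 0.02  0.071]
-108.0 [ 0.0184 -0.0037  0.0009] [0.011 0.02  0.106]
```

View pics/m18.png

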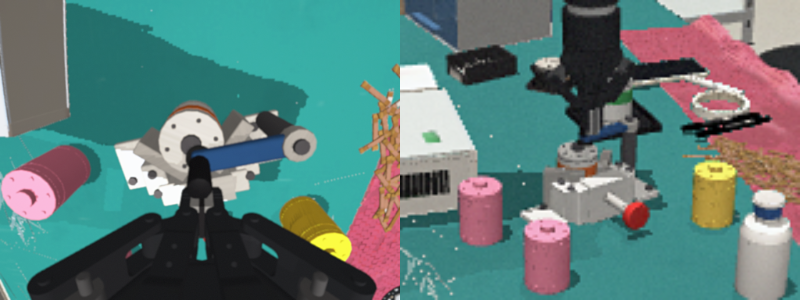

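The stop came earlier than I modelled, and the wrist force reached 114 N. I'll back off now.

{"fn": "move_arm", "kwargs": {"commands": [[0, -0.014, 0.0025, 0, 0, 0, 0], [0, -0.02, 0.003, 0, 0, 0, 0]]}}

```text
time: 24.95
eef_pos: [0.5398, -0.1024, 0.1804]
orientation: [0.001, 0.7, 0.714, 0.0]
contact_force: [0.7, 0.7, 0.1]
finger_gap: 0.0001
```

```bash
python3 sw.py -90 -94
python3 - <<'E'
from h import *
snap('wrist','w19');snap('side','s19')
a=cv2.imread('pics/s19.png')[140:260,190:350]
cv2.imwrite('pics/m19.png',np.hstack([cv2.resize(cv2.imread('pics/w19.png'),(400,300)),cv2.resize(a,(400,300))]))
E
```

```text
t 24.95 [ 0.5398 -0.1024  0.1804]
nestF x,y -0.5 0.78 z 0.15
-90.0 [0.0067 0.0023 0.0004] [ 0.001  0.001 -0.206]
-94.0 [0.0116 0.0001 0.0004] [ 0.001  0.001 -0.136]
```

View pics/m19.png

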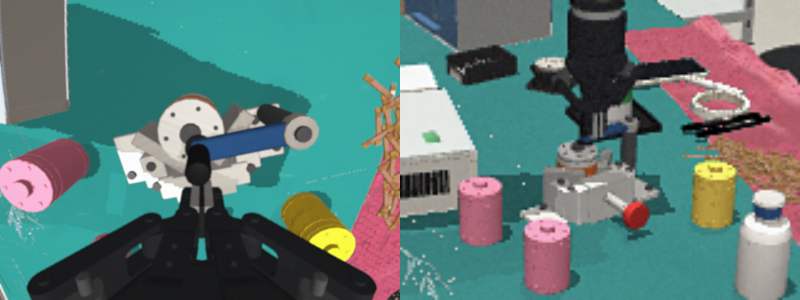

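Run:
```python
from h import *
a=cv2.imread('pics/w19.png')[110:270,150:420];cv2.imwrite('pics/w19c.png',cv2.resize(a,None,fx=2.9,fy=2.9,interpolation=cv2.INTER_CUBIC))
```

```text
(no output)
```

View pics/w19c.png

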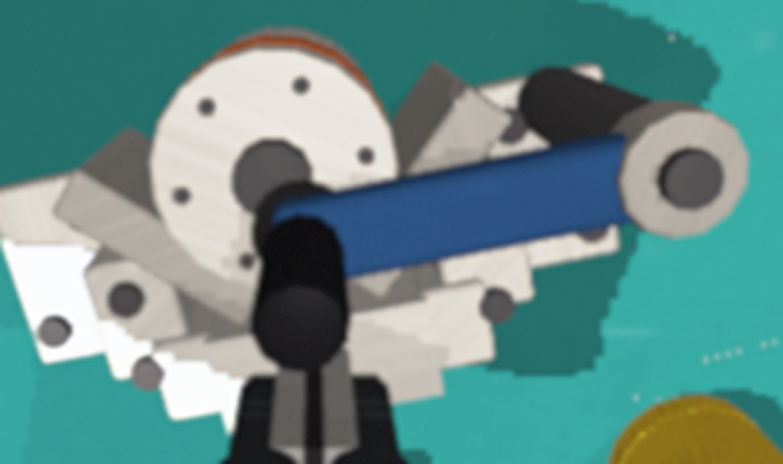

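Run:
```python
from h import *
def b(u,v,z): return w2n(back('w19',[[(u+.5)/2.9-.5+150,(v+.5)/2.9-.5+110]],z)[0])
p=b(301,327,.138);q=b(300,222,.098);v=b(691,178,.105);c=b(272,177,.082)
for n,x in [('pegtop',p),('pegbase',q)]: print(n,x, np.degrees(np.arctan2(*(x-[.01,.08])[::-1])),np.linalg.norm(x-[.01,.08]))
print('piv',v,'can',c)
print(np.degrees(np.arctan2(*(q-v)[::-1])),np.degrees(np.arctan2(*(p-v)[::-1])))
# arm dir from edges at z .098
a1,a2=b(300,205,.098),b(625,138,.098);d=a1-a2;print('armdir',np.degrees(np.arctan2(d[1],d[0])))
a1,a2=b(348,276,.098),b(622,220,.098);d=a1-a2;print('armdir',np.degrees(np.arctan2(d[1],d[0])))
```

```text
pegtop [0.0087431  0.00435116] -90.9518805712284 0.07565927658209981
pegbase [0.00429705 0.00457283] -94.32383190915682 0.07564246043237831
piv [0.00877519 0.07904437] can [-0.00203252 -0.00045432]
-93.441180239255 -90.0246198293133
armdir -89.68153118568512
armdir -89.56628384900394
```

The peg measures at about -92° in the nest frame. That is about 114° of travel from my measured parked angle, against 124° nominal. I'll nudge it again gently at small force to see whether this is really the stop.

{"fn": "move_arm", "kwargs": {"commands": [[0, 0.003, 0, 0, 0, 0, 0], [0, 0.005, 0, 0, 0, 0, 0]]}}

```text
time: 25.25
eef_pos: [0.539, -0.0947, 0.1797]
orientation: [0.0, 0.699, 0.715, 0.0]
contact_force: [-0.7, -5.0, 1.1]
finger_gap: -0.0003
```

```bash
python3 sw.py -94
```

```text
t 25.25 [ 0.539  -0.0947  0.1797]
nestF x,y 4.75 -1.83 z 1.06
-94.0 [ 0.0039  0.0007 -0.0003] [ 0.     0.    -0.135]
```

{"fn": "move_arm", "kwargs": {"commands": [[0, 0.001, 0, 0, 0, 0, 0], [0, 0.002, 0, 0, 0, 0, 0]]}}

```text
time: 25.45
eef_pos: [0.539, -0.0941, 0.1798]
orientation: [0.001, 0.699, 0.715, -0.001]
contact_force: [-0.5, -18.8, -0.4]
finger_gap: 0.0
```

```bash
python3 sw.py -94
```

```text
t 25.45 [ 0.539  -0.0941  0.1798]
nestF x,y 18.16 -4.74 z -0.42
-94.0 [ 0.0034  0.0008 -0.0002] [ 0.     0.003 -0.135]
```

It is rigid at the same place, with the peg at about -91.4° and force rising sharply. I'll back off and view from the fixed cameras.

{"fn": "move_arm", "kwargs": {"commands": [[0, -0.01, 0, 0, 0, 0, 0], [0, -0.03, 0, -0.01, 0, 0, 0], [0, -0.06, 0, -0.06, 0, 0, 0], [0, -0.11, 0, -0.1, 0, 0, 0], [0, -0.16, 0, -0.1, 0, 0, 0]]}}

```text
time: 25.95
eef_pos: [0.5426, -0.2363, 0.28]
orientation: [0.003, 0.699, 0.715, 0.001]
contact_force: [1.4, 0.1, -0.2]
finger_gap: 0.0
```

```bash
python3 - <<'E'
from h import *
snap('top','t20');snap('side','s20');snap('wrist','w20')
b=cv2.imread('pics/t20.png')[145:225,235:335];cv2.imwrite('pics/t20c.png',cv2.resize(b,(800,600)[:2] if 0 else None,fx=7,fy=7,interpolation=cv2.INTER_CUBIC))
a=cv2.imread('pics/s20.png')[170:250,225:315];cv2.imwrite('pics/s20c.png',cv2.resize(a,None,fx=7,fy=7,interpolation=cv2.INTER_CUBIC))
E
python3 chk.py t20
```

```text
t20 0.718 [ 2.625 -2.375]
t20 0.72 [ 2.75  -2.625]
t20 0.682 [ 2.75  -2.625]
```

View pics/t20c.png

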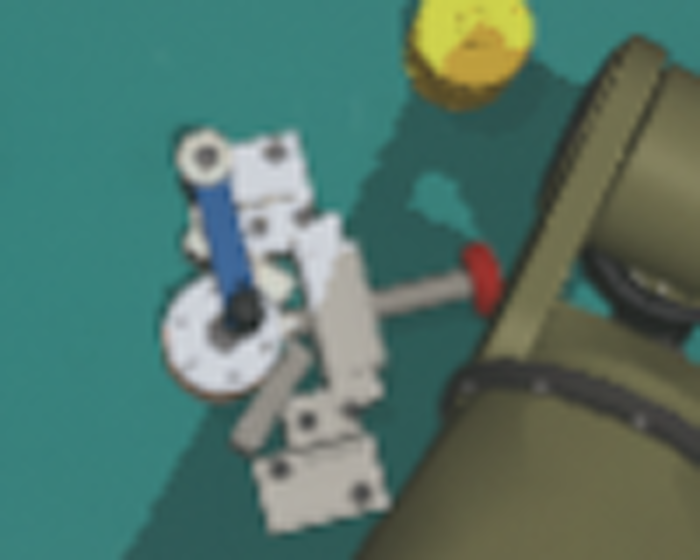

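View pics/s20c.png

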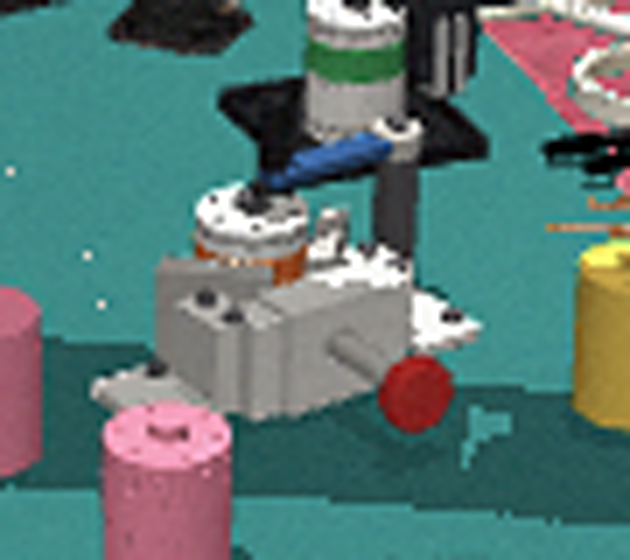

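View pics/w20.png

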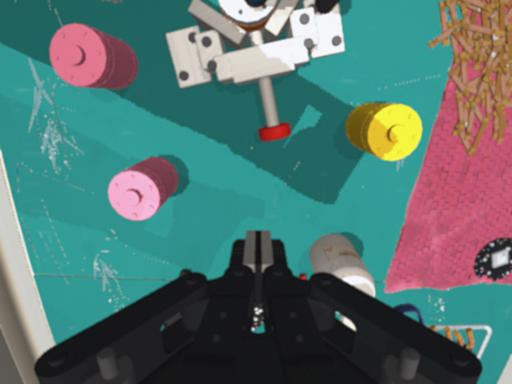

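Run:
```python
from h import *
def ang(tag,pg,pv):
    p=w2n(back(tag,[pg],.138)[0]);v=w2n(back(tag,[pv],.105)[0]);d=p-v
    a=np.degrees(np.arctan2(d[1],d[0]));print(tag,p.round(4),v.round(4),np.linalg.norm(d).round(4),a.round(1));return a
f=lambda u,v:((u+.5)/7+234.5,(v+.5)/7+144.5)
a1=ang('t20',f(243,308),f(206,156))
g=lambda u,v:((u+.5)/4+164.5,(v+.5)/4+119.5)
a0=ang('top0',g(472,131),g(397,190));print('travel',np.radians(a0-a1))
# side view predictions for peg top & base at candidates
for th in (-91.4,-97,-102.5):
    t=np.radians(th);p=n2w(.01+.075*np.cos(t),.08+.075*np.sin(t))
    print(th,'top',proj('t20',[[*p,.138]]).round(1)*1,((proj('t20',[[*p,.138]])-[234.5,144.5])*7-.5).round(0),'side c',((proj('s20',[[*p,.138],[*p,.098]])-[224.5,169.5])*7-.5).round(0).tolist())
p=n2w(0,0);print('can boss top',((proj('t20',[[*p,.082]])-[234.5,144.5])*7-.5).round(0))
```

```text
t20 [0.0092 0.0048] [0.0112 0.0813] 0.0765 -91.5
top0 [0.0785 0.1084] [0.0105 0.0805] 0.0734 22.3
travel 1.9866475151580705
-91.4 top [[269.  188.6]] [[241. 308.]] side c [[278.0, 93.0], [277.0, 169.0]]
-97 top [[266.7 188.9]] [[225. 311.]] side c [[270.0, 88.0], [269.0, 164.0]]
-102.5 top [[264.4 189.1]] [[209. 312.]] side c [[263.0, 82.0], [262.0, 158.0]]
can boss top [[222. 335.]]
```

The arm is at its hard stop. 2.17 = π/2 + 0.6, so the stop should have the arm pointing straight along the nest's -y (-90°), and I measure -91.5°. It evidently started about 0.2 rad off its zero, which explains the shorter travel. The orange boss at (222,335) in the top crop is where a seated can should be. I'll check the bystanders, then hand in.

Run:
```python
from h import *
A=cv2.imread('pics/side0.png',0);B=cv2.imread('pics/s20.png',0)
for n,(u,v) in dict(yellow=(316,218),solvent=(336,240),pinkL=(223,223),pinkR=(249,242),board=(314,284),driver=(338,268),brush=(281,290),speaker=(251,170),knob=(285,227)).items():
    T=A[v-10:v+10,u-10:u+10];S=B[v-18:v+18,u-18:u+18]
    _,m,_,l=cv2.minMaxLoc(cv2.matchTemplate(S,T,cv2.TM_CCOEFF_NORMED));print(n,round(m,2),np.array(l)-8)
nf(); print(get_obs()['time'])
cv2.imwrite('pics/fin.png',cv2.resize(cv2.imread('pics/s20.png')[110:350,130:410],None,fx=2.5,fy=2.5))
```

```text
yellow 0.83 [0 0]
solvent 0.99 [0 0]
pinkL 0.56 [0 0]
pinkR 0.98 [0 0]
board 1.0 [0 0]
driver 0.99 [0 0]
brush 0.99 [0 0]
speaker 1.0 [0 0]
knob 0.77 [0 0]
nestF x,y -0.61 -0.28 z -0.37
26.1
```

View pics/fin.png

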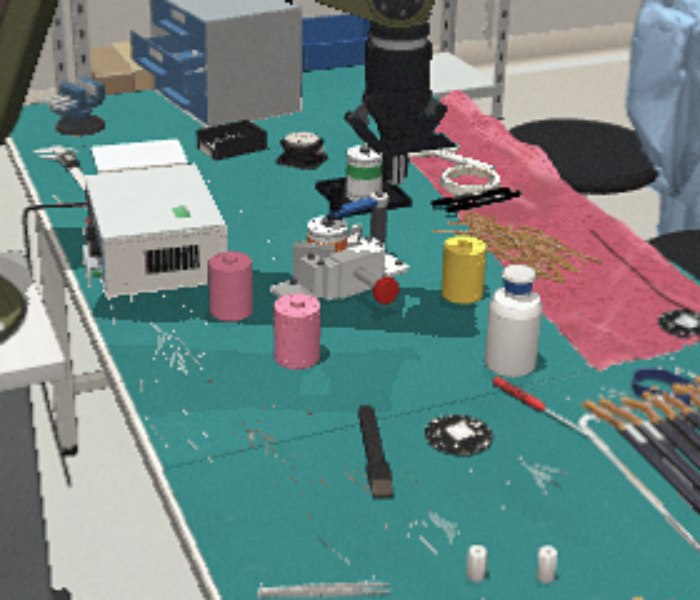

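The final side view shows green upright in the tray at (365,175), orange in the nest at (327,232) under the blue arm, and the bystanders unmoved. Handing in.

```bash
python3 -c "
from rig import hand_in; print(hand_in())"
```

```text
the job is handed in; nothing more can be done
None
```

The changeover is done and handed in at about 26 s, in the order asked:

- **Green can:** I pushed the knob to its stop, which drove the can out about 54 mm. I then set it upright in the tray, measured within about 2 mm of the centre.
- **Orange can:** I slid it along the bench, gripped and pressed lightly down, to the mouth of the V, then pushed it in with the fingers.
- **Hold-down arm:** I swung it by its peg until it stopped hard.

What the checks showed, including those that disagreed:

- **Seating:** The first two pushes left the orange can jammed 1–2 mm short of the seat. A third push with the fingers part-open as a centring cradle moved it about 2 mm deeper with balanced side force. It then matched the seated position within about 1 mm in the top view.
- **Wrist force:** The arm met its stop sooner than I had planned, and the wrist force read about 114 N, just under the 120 N limit. I have only the reading at the end of that move, so the true peak is not known.
- **Arm travel:** I measured 1.99 rad, not 2.17. It ended at -91.5° in the nest frame, close to the -90° I infer for the stop. It was rigid there when I nudged it again, so I take it to have started about 0.2 rad off its zero.
- **Bystanders:** None of the items I compared had shifted in the side view. The yellow can, left pink can and knob matched less well, perhaps from the arm's shadow. I did not check the nut bin this way.

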